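Clear the press board and lay the drying book cover on it with the lifting spatula

TASK

Scrape the loose grey offcuts off the press board with the scraper block. Then slide the lifting spatula under the blue book cover on the drying rack, carry it smoothly to the cleared press board and lay it down gently, flat and square in the middle, without dropping it or touching it with the gripper. Leave both tools on the mat, clear of rack and board, and the other things on the bench where they are.

Things in the scene. Friction and masses are not known exactly. Their poses are not given: they have to be found in the camera images.
- rack: Low wooden drying rack, fixed, left or right of the press board. Two rails along its x, 170 mm long, 12 wide, 82 mm free between them, tops 24 mm above the mat, on two cross ties (18 mm wide, at x = -65 and +65 mm) 6 mm high: a channel under the cover from 6 to 24 mm height, open at both x ends. Origin: centre of its underside, on the mat. Its -x end faces the robot, yaw within 0.12 rad.
- press_board: Plain MDF press board, fixed, 170 (x) x 150 (y) x 18 mm thick. Origin: centre of its underside, on the mat; its top is 18 mm above. -x edge faces the robot, yaw within 0.12 rad.
- cover: Finished book cover: stiff board in dark blue bookcloth, 130 (x) x 105 (y) x 4 mm, about 60 g, lying on the two rails of the rack with its x along the rails (within 0.04 rad), centred within 8 mm along and 3 mm across. Origin: centre of its underside.
- offcut0: Loose offcut of grey board 26 x 14 x 6 mm, lying on the press board within 40 mm (in x and in y) of its middle. Origin: centre of its underside.
- offcut1: Loose offcut of grey board 22 x 18 x 6 mm, on the press board likewise. Origin: centre of its underside.
- offcut2: Loose offcut of grey board 32 x 11 x 6 mm, on the press board likewise. Origin: centre of its underside.
- offcut3: Loose offcut of grey board 24 x 16 x 6 mm, on the press board likewise. Origin: centre of its underside.
- spatula: Cranked lifting spatula, 200 g, lying on its blade on the mat, handle level in the air. Flat steel blade 120 (x) x 62 (y) x 2.5 mm, front edge at x = +60 mm, clear to carry on from there back to x = -50. Behind that a neck rises to a wooden handle, x = -76 to -181 mm, 20 mm wide (y), z = 33 to 55 mm. Centre of mass near x = -28 mm. Origin: underside of the middle of the blade.
- spatula_grip (a point): Where to grip the spatula: on the handle's axis near the neck, at (-97, 0, 44) mm in the spatula's frame. Close the fingers across the handle (spatula's y).
- scraper: Scraper block, about 140 g, standing on the mat. Hard flat plastic sole 130 (x) x 26 (y) x 8 mm, above it a wooden grip 112 (x) x 22 (y) mm up to 46 mm height. Pushes with its long side, along its y. Origin: centre of the sole's underside.
- scraper_grip (a point): Where to grip the scraper: on its middle, 30 mm above the underside of the sole. Close the fingers across it (its y).
- rail_weight: Bystander: steel rail section used as a weight, 80 x 90 x 96 mm, 2.6 kg, right of the work. Origin: centre of its underside.
- glue_tub: Bystander: closed white glue tub, 86 mm in diameter, 105 mm high, left of the work. Origin: centre of its underside.
- hammer: Bystander: hammer about 260 mm long lying on the mat at the left. Origin: on its underside.
Not all that is in view belongs to the job. Of the things shaped like the spatula, the steel one is meant. Leave any turquoise look-alike of the cover alone.

How it is judged:
On the way, in this order (a step that is already met when the one before it is completed fails the run):
1. the scraper block pushes at the offcuts ((contact force between scraper and offcut0 above 0.03 N or contact force between scraper and offcut1 above 0.03 N or contact force between scraper and offcut2 above 0.03 N or contact force between scraper and offcut3 above 0.03 N)).
2. all four offcuts are off the press board (height (world z) of each of offcut0, offcut1, offcut2, offcut3 below 0.0165 m), for 0.2 s.
3. the cover rests on the spatula blade, lifted at least 12 mm clear of the rack (contact force between spatula and cover above 0.2 N and contact force between cover and rack below 0.02 N and z of cover in the frame of rack above 0.036 m and angle between cover's own z axis and vertical below 0.35 rad), for 0.3 s.
At the end, for the whole second after the job is handed in: Cover flat and at rest on the press board, middle within 20 mm of the board's, within 0.17 rad of square (either way round), clear of both tools; all offcuts off the board; spatula and scraper at rest on the mat (origin below 35 mm), touching neither rack nor board (all of step 2 and horizontal distance between cover and press_board below 0.02 m and z of cover in the frame of press_board between 0.015 and 0.021 m and angle between cover's own z axis and vertical below 0.04 rad and angle between the x axis of cover and the x axis of press_board, either way round below 0.17 rad and linear speed of cover below 0.01 m/s and contact force between each of spatula, scraper and cover below 0.02 N and height (world z) of each of spatula, scraper below 0.035 m and linear speed of each of spatula, scraper below 0.02 m/s and contact force between each of spatula, scraper and press_board below 0.02 N and contact force between each of spatula, scraper and rack below 0.02 N).
It fails at once if the gripper or arm touches the cover (contact force between any of the fingers, the arm and cover above 0.3 N).
It fails at once if the offcuts are moved by the gripper instead of the scraper (contact force between the fingers and offcut0 above 0.5 N or contact force between the fingers and offcut1 above 0.5 N or contact force between the fingers and offcut2 above 0.5 N or contact force between the fingers and offcut3 above 0.5 N).
It fails at once if the cover is dropped or flung (it moves faster than 0.7 m/s) (linear speed of cover above 0.7 m/s).
It fails at once if the cover falls on the mat (height (world z) of cover below 0.012 m).
It fails at once if another thing on the bench is pushed more than 20 mm (distance of any of rail_weight, glue_tub, hammer from where it was at the start of the episode above 0.02 m).
It also fails if it takes over 67 s, if anything falls off the work surface, if the arm or the gripper's body presses on something with over 40 N, if the wrist force passes 120 N, or if a joint passes its speed limit or range.

ROBOT

A 6-joint arm with a two-finger parallel gripper is mounted at the origin on the work surface. World frame = base frame: x ahead of the robot, y to its left, z up, the work surface at z = 0. Lengths are in m, angles in rad, forces in N, time in s.
With the tool pointing down it reaches from about 0.225 to 0.875 m from the base axis. Payload 3.4 kg.
Tool frame: the origin (TCP) lies where the fingers leave the gripper's body, on its centre line; the fingertips stand 73 mm ahead of it and the grasp point (between the pads) lies 54 mm ahead of it (manip.pinch_z is the distance from the TCP to the grasp point, in m); z points along the fingers, y is the line along which they close (so a half turn about z gives the same grasp; the last joint's range is limited). The gripper opens to 85 mm and grips with 20 to 120 N. Pads are 22 mm wide; open, the fingers measure 114 mm over their backs; the gripper's body (76 mm by 85 mm) begins 54 mm behind the grasp point. The pads swing forward as they close: fully open they stand 13 mm farther back than shut.
Start: joints at [1.044, 0.276, 1.505, -0, 1.361, -0.121], TCP at [0.227, 0.528, 0.304] pointing down, gripper open.
Joint ranges: [-2.89, 2.89], [-0.75, 2.08], [0.22, 2.7], [-1.18, 4.32], [0.11, 2.71], [-2.7, 2.7]. Speed limits (rad/s): [2.57, 2.57, 3.14, 3.14, 3.14, 3.14].

INTERFACE

Orientations are given as a unit quaternion [w, x, y, z].
In Python, from rig import readout, imaging, manip gives the robot as it stands. The module is installed in compiled form; this text tells all that it offers.
- The arm moves only by the tool servo_tool, never from a script. Its argument "moves" is a list of rows, each an object with "dp": the shift along the tool's x, y, z in units of 0.2 m (1.0 is 0.2 m), a list of three; "delta_rot": the turn, a rotation vector about the tool's x, y, z in units of 0.1 rad (1.0 is 0.1 rad), a list of three; "fingers": the opening, from 0 (shut) to 1 (fully open). In form: [{"dp": [dx, dy, dz], "delta_rot": [wx, wy, wz], "fingers": fingers}, ...]. A call has 1 to 5 rows; each row shifts and turns the commanded pose from where the row before left it, along the tool's axes as they then stand; what a row does not reach is not made up. A row lasts 1/10 s, in which the tool goes at most 50 mm and 8.59 degrees, less where a joint would pass 70% of its speed; a pose out of reach is approached as far as the arm can. A call with a number of a shift or a turn outside -1 to 1 is refused whole. A call with a gripper value outside its range is refused whole. The fingers move at their own pace and stop on an object; "force" is the grip in N (left out, the last holds). Time passes only in rows, so rows that do not move let the fingers close. It gives the time, the measured TCP pose, the force, the opening and the grip force at its end, in the units of the state.
- readout.get_state(): the state, without advancing time (a new reading comes with each control period).
- imaging.get_image(name): name is "scene" or "top" or "wrist"; returns (picture, depth): 480x640x3 uint8, red, green, blue; 480x640 float32, m along the optical axis (not along the pixel's ray), 0 where there is no reading.
- imaging.calibration(name): a dict with "intrinsics" (3x3 intrinsics, pixels), "dist" ([k1, k2, p1, p2, k3] as OpenCV has them; the pictures are not rectified), "R" (3x3) and "t" (3): a world point X has camera coordinates R X + t; the wrist camera has in their place "hand_eye" (4x4, takes a point from camera to tool coordinates, whose origin is the TCP and whose axes are the flange's). Camera axes: x right, y down, z forward; pixel columns grow to the right and rows downward; lengths in m; the calibration is good to about 2 mm. A picture is of the moment at which its call begins: read the wrist's pose just before it. calibration takes no time and is no camera call.
- manip.sign_off(): hands the job in; it is judged then, once.
The state is a dict: "clock": time; "qpos": joint angles; "qd": joint speeds; "effort": joint torques, N m; "position": TCP position; "ee_rot": TCP orientation; "contact_force": force on the tool from outside, world axes, zero at the start; "moment": the same for the moment, N m; "width": finger opening in m; "gripper_force": force on a finger pad.
Only numpy, scipy, OpenCV 4.12 (cv2) and the standard library are available. Lean on these libraries where they do the work, as an engineer would, in place of code of your own. Each camera call takes 0.05 s, during which the arm holds its last target. There are 200 camera calls.

## Working session

There is one attempt and no reset: what is moved stays moved. The work goes in short steps, Python scripts to look and compute and a tool call to move; the robot and the scene stay as the last step left them, time stands still between calls to the robot, and variables do not carry over. Pictures are saved under pics/ and viewed, at most 10 in all, crops included, and the job is handed in when it is done.

Besides the shell and the picture viewer there is one more tool, called after "Emit:" as name(argument=value, ...) on one line, values as JSON. servo_tool: Moves the arm, as the interface text tells. Its arguments: {"type":"object","properties":{"moves":{"type":"array"},"force":{"type":"number"}},"required":["moves"]}

```bash
mkdir -p pics; ls
python3 - <<'E'
from rig import readout, imaging, manip
import cv2,numpy as np
print(readout.get_state(), manip.pinch_z)
for n in("scene","top","wrist"):
    p,d=imaging.get_image(n); np.savez(f"pics/{n}0.npz",p=p,d=d); cv2.imwrite(f"pics/{n}0.png",p[:,:,::-1]); print(n,imaging.calibration(n))
E
```

```text
pics
{'clock': 0.0, 'qpos': array([ 1.04398606e+00,  2.76595607e-01,  1.50617831e+00,  1.08865610e-05,
        1.36071463e+00, -1.20980624e-01]), 'qd': array([ 5.63199850e-04, -1.36441754e-04,  5.90462599e-04,  1.11382007e-04,
        6.59900740e-05, -8.53909538e-04]), 'effort': array([ 1.45736249e-03, -4.16776192e+01, -2.45813906e+01,  1.95949224e-04,
        1.09094949e-02,  6.18075362e-06]), 'position': array([0.22677832, 0.52793359, 0.30302125]), 'ee_rot': array([-3.06742022e-04,  2.01526226e-01,  9.79482660e-01, -8.96965114e-04]), 'contact_force': array([-0.90701677, -0.88893641,  0.79408576]), 'moment': array([-0.036545  ,  0.01560458,  0.00801974]), 'gripper_force': 0.0, 'width': 0.08523490100599505} 0.0539
scene {'intrinsics': array([[437.56723752,   0.        , 311.11048363],
       [  0.        , 437.56723752, 247.11607733],
       [  0.        ,   0.        ,   1.        ]]), 'dist': array([-0.07865465,  0.        ,  0.        ,  0.        ,  0.        ]), 'R': array([[ 0.20958462,  0.97778298, -0.00383861],
       [ 0.58054138, -0.12759421, -0.80417127],
       [-0.786794
[... 452 characters left out ...]
45276, -0.00317645, -0.9895066 ]]), 't': array([-0.00429049,  0.48242909,  1.56202892])}
wrist {'intrinsics': array([[400.93975835,   0.        , 311.61646545],
       [  0.        , 400.93975835, 245.56227621],
       [  0.        ,   0.        ,   1.        ]]), 'dist': array([-0.05679636,  0.        ,  0.        ,  0.        ,  0.        ]), 'hand_eye': array([[ 8.34707688e-04, -9.57707578e-01, -2.87742070e-01,
         7.32316359e-02],
       [ 9.99999510e-01,  6.46168798e-04,  7.50208422e-04,
        -9.17014033e-05],
       [-5.32550343e-04, -2.87742555e-01,  9.57707648e-01,
        -6.99783394e-02],
       [ 0.00000000e+00,  0.00000000e+00,  0.00000000e+00,
         1.00000000e+00]])}
```

View pics/top0.png

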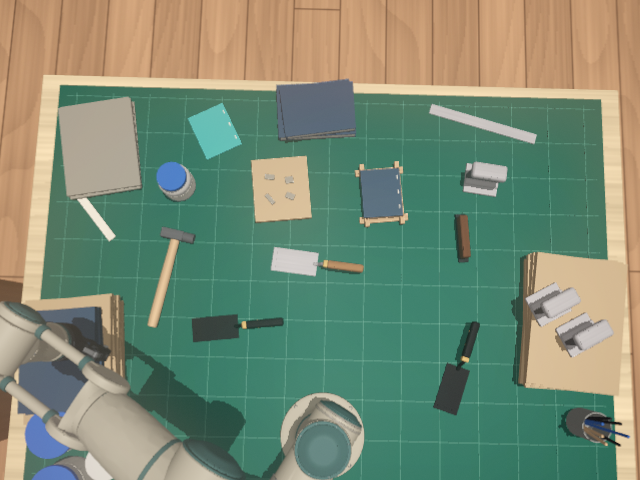

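View pics/scene0.png

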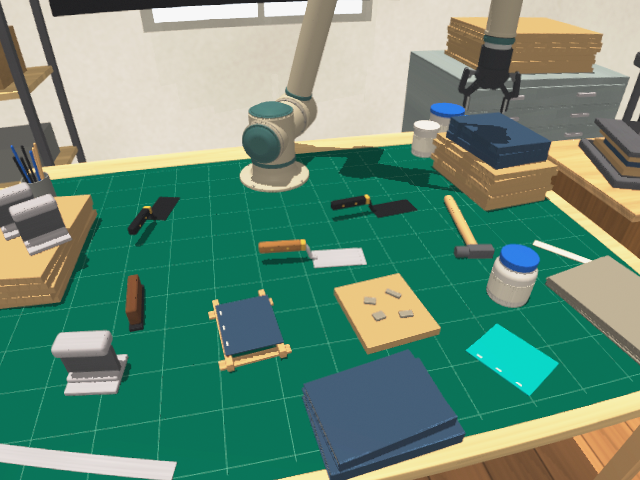

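Top view: board at px (281,189), cover on rack (382,194), steel spatula blade (295,262) with handle (343,267) pointing left, scraper (462,238), weight (485,178), tub (173,180), hammer (175,260). The scene view agrees: the black spatulas and the turquoise sheet are decoys.

```bash
cat > h.py <<'E'
import numpy as np,cv2
from scipy.spatial.transform import Rotation as Ro
from rig import readout,imaging,manip
def pose(s=None):
    s=s or readout.get_state(); w,x,y,z=s["ee_rot"]; return Ro.from_quat([x,y,z,w]).as_matrix(),np.array(s["position"])
def snap(n):
    R,p=pose(); img,d=imaging.get_image(n); c=imaging.calibration(n)
    if n=="wrist":
        H=c["hand_eye"]; Rc=R@H[:3,:3]; o=R@H[:3,3]+p
    else: Rc=c["R"].T; o=-Rc@c["t"]
    return img,d,(c["intrinsics"],c["dist"],Rc,o)
def cast(uv,z,cam):
    K,D,Rc,o=cam
    u=cv2.undistortPoints(np.float64(uv).reshape(-1,1,2),K,D)[:,0]
    r=np.c_[u,np.ones(len(u))]@Rc.T
    return o+r*((z-o[2])/r[:,2])[:,None]
def proj(X,cam):
    K,D,Rc,o=cam
    return cv2.projectPoints(np.float64(X).reshape(-1,3),cv2.Rodrigues(Rc.T)[0],-Rc.T@o,K,D)[0][:,0]
def blob(img,seed,tol,z,cam,box=None):
    """flood colour blob at seed; world rect (centre, size, yaw of long side), pixel rect"""
    lab=cv2.cvtColor(img,cv2.COLOR_RGB2LAB).astype(int)
    s=lab[seed[1]-1:seed[1]+2,seed[0]-1:seed[0]+2].reshape(-1,3).mean(0)
    m=((abs(lab-s)*[.5,1,1]).max(2)<tol).astype(np.uint8)
    if box: k=np.zeros_like(m);k[box[1]:box[3],box[0]:box[2]]=1;m*=k
    m=cv2.morphologyEx(m,cv2.MORPH_OPEN,np.ones((2,2)))
    n,l,st,_=cv2.connectedComponentsWithStats(m); i=l[seed[1],seed[0]]
    c=max(cv2.findContours((l==i).astype(np.uint8),0,2)[0],key=len)
    W=cast(c[:,0],z,cam)[:,:2]
    (cx,cy),(w,h),a=cv2.minAreaRect((W*1000).astype(np.float32))
    if h>w: w,h,a=h,w,a+90
    return (round(cx,1),round(cy,1)),(round(w,1),round(h,1)),round(((a+90)%180-90),1),st[i]
E
cat > m.py <<'E'
from h import *
for n,seeds in (("top",dict(board=(260,175,10,.018),cover=(382,194,14,.028),blade=(295,262,18,.0025),handle=(345,267,25,.055),scraper=(462,225,18,.046))),
  ("scene",dict(board=(400,330,10,.018),cover=(248,325,10,.028),blade=(338,258,18,.0025),handle=(282,247,25,.055),scraper=(133,290,20,.046)))):
    img,d,cam=snap(n)
    for k,(u,v,t,z) in seeds.items(): print(n,k,*blob(img,(u,v),t,z,cam),"depthz",end=" "); 
    print()
    for k,(u,v,t,z) in seeds.items():
        K,D,Rc,o=cam; r=cv2.undistortPoints(np.float64([[[u,v]]]),K,D)[0,0]; P=Rc@(np.r_[r,1]*d[v,u])+o; print(k,P.round(4))
E
python3 m.py
```

```text
top board (635.8, 125.9) (168.3, 148.8) 6.3 [ 253  157   60   65 3208] depthz top cover (628.7, -141.0) (130.5, 105.8) 5.3 [ 361  169   43   50 1829] depthz top blade (441.4, 83.9) (119.4, 62.1) 83.7 [ 272  248   47   29 1035] depthz top handle (427.6, -42.3) (106.7, 20.5) 84.3 [323 261  42  12 322] depthz top scraper (508.9, -355.5) (122.0, 30.1) 3.4 [457 216  15  47 382] depthz 
board [0.6731 0.1861 0.0157]
cover [ 0.6255 -0.141   0.0337]
blade [0.4414 0.0849 0.0044]
handle [ 0.4259 -0.0461  0.0557]
scraper [ 0.5457 -0.3504  0.0439]
scene board (640.2, 128.1) (167.5, 149.3) 6.1 [ 336  275  104   74 4142] depthz scene cover (634.1, -139.5) (129.4, 103.0) 5.3 [ 217  296   67   60 2758] depthz scene blade (446.6, 86.0) (118.3, 60.7) 84.1 [313 249  54  19 812] depthz scene handle (453.0, -44.6) (105.8, 30.8) 80.1 [259 244  49  10 346] depthz scene scraper (524.2, -356.9) (113.5, 20.4) 4.7 [127 276  12  39 391] depthz 
board [0.7025 0.1336 0.0192]
cover [ 0.6374 -0.1411  0.0276]
blade [0.4502 0.0819 0.0057]
handle [ 0.4395 -0.0447  0.0495]
scraper [ 0.5132 -0.3576  0.0458]
```

Emit:
servo_tool(moves=[{"dp": [-0.154, -0.1745, 0], "delta_rot": [0, 0, 0], "fingers": 1}, {"dp": [-0.154, -0.1745, 0], "delta_rot": [0, 0, 0], "fingers": 1}, {"dp": [-0.154, -0.1745, 0], "delta_rot": [0, 0, 0], "fingers": 1}, {"dp": [-0.154, -0.1745, 0], "delta_rot": [0, 0, 0], "fingers": 1}, {"dp": [-0.154, -0.1745, 0], "delta_rot": [0, 0, 0], "fingers": 1}])

```text
clock: 0.75
position: [0.2997, 0.3055, 0.3039]
ee_rot: [0.0, 0.201, 0.98, 0.0]
contact_force: [1.3, -0.1, -0.8]
width: 0.0853
gripper_force: 0.0
```

Emit:
servo_tool(moves=[{"dp": [-0.154, -0.1745, 0], "delta_rot": [0, 0, 0], "fingers": 1}, {"dp": [-0.154, -0.1745, 0], "delta_rot": [0, 0, 0], "fingers": 1}, {"dp": [-0.154, -0.1745, 0], "delta_rot": [0, 0, 0], "fingers": 1}, {"dp": [-0.154, -0.1745, 0], "delta_rot": [0, 0, 0], "fingers": 1}, {"dp": [-0.154, -0.1745, 0], "delta_rot": [0, 0, 0], "fingers": 1}])

```text
clock: 1.25
position: [0.3723, 0.0843, 0.3042]
ee_rot: [0.001, 0.201, 0.98, 0.0]
contact_force: [0.8, 0.6, 0.2]
width: 0.0858
gripper_force: 0.0
```

Emit:
servo_tool(moves=[{"dp": [-0.154, -0.1745, 0], "delta_rot": [0, 0, 0], "fingers": 1}, {"dp": [-0.154, -0.1745, 0], "delta_rot": [0, 0, 0], "fingers": 1}, {"dp": [-0.154, -0.1745, 0], "delta_rot": [0, 0, 0], "fingers": 1}, {"dp": [-0.154, -0.1745, 0], "delta_rot": [0, 0, 0], "fingers": 1}, {"dp": [-0.154, -0.1745, 0], "delta_rot": [0, 0, 0], "fingers": 1}])

```text
clock: 1.75
position: [0.445, -0.1371, 0.304]
ee_rot: [0.0, 0.202, 0.979, 0.0]
contact_force: [0.8, 0.0, 0.2]
width: 0.0854
gripper_force: 0.0
```

Emit:
servo_tool(moves=[{"dp": [-0.154, -0.1745, 0], "delta_rot": [0, 0, 0], "fingers": 1}, {"dp": [-0.154, -0.1745, 0], "delta_rot": [0, 0, 0], "fingers": 1}, {"dp": [-0.154, -0.1745, 0], "delta_rot": [0, 0, 0], "fingers": 1}, {"dp": [-0.154, -0.1745, 0], "delta_rot": [0, 0, 0], "fingers": 1}, {"dp": [-0.154, -0.1745, 0], "delta_rot": [0, 0, 0], "fingers": 1}])

```text
clock: 2.25
position: [0.5177, -0.3581, 0.3037]
ee_rot: [-0.0, 0.202, 0.979, 0.0]
contact_force: [0.9, 0.1, -0.7]
width: 0.0854
gripper_force: 0.0
```

Emit:
servo_tool(moves=[{"dp": [0, 0, 0], "delta_rot": [0, 0, -0.96], "fingers": 1}, {"dp": [0, 0, 0], "delta_rot": [0, 0, -0.96], "fingers": 1}, {"dp": [0, 0, 0], "delta_rot": [0, 0, -0.96], "fingers": 1}, {"dp": [0, 0, 0], "delta_rot": [0, 0, -0.96], "fingers": 1}, {"dp": [0, 0, 0], "delta_rot": [0, 0, -0.96], "fingers": 1}])

```text
clock: 2.75
position: [0.5174, -0.3562, 0.3035]
ee_rot: [-0.0, -0.039, 0.999, 0.0]
contact_force: [-0.1, 0.1, -0.1]
width: 0.0855
gripper_force: 0.0
```

```bash
cat >> h.py <<'E'
def fwd(s=None):
    R,p=pose(s); return dict(p=p.round(4),a=round(float(np.arctan2(R[1,0],R[0,0])),4),tilt=R[2].round(4))
E
python3 - <<'E'
from h import *
print(fwd()); img,d,cam=snap("wrist"); cv2.imwrite("pics/w1.png",img[:,:,::-1])
np.savez("pics/w1.npz",img=img,d=d)
print(proj([.517,-.356,.046],cam))
u,v=proj([.517,-.356,.046],cam)[0].astype(int)
for dv in(-40,0,40):
  try:print(blob(img,(u,v+dv),18,.046,cam), img[v+dv,u])
  except Exception as e: print(e)
E
```

```text
{'p': array([ 0.5174, -0.3562,  0.3035]), 'a': -3.0636, 'tilt': array([ 4.e-04,  5.e-04, -1.e+00])}
[[311.59130104 216.33588382]]
((481.6, -361.4), (34.6, 19.5), 2.1, array([296, 152,  26,  43, 836], dtype=int32)) [138  80  45]
((513.4, -358.4), (117.9, 23.2), 4.7, array([ 295,  139,   29,  140, 2174], dtype=int32)) [64 44 27]
((548.9, -356.0), (48.6, 20.1), 3.9, array([ 297,  225,   24,   55, 1209], dtype=int32)) [130  77  42]
```

View pics/w1.png

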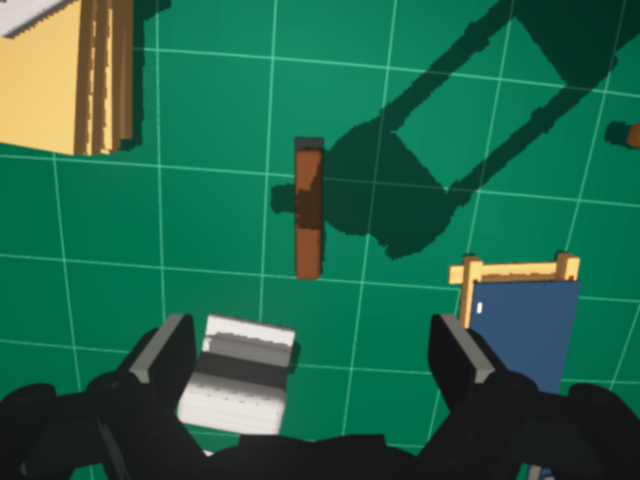

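Wrist view: scraper block at px (309,213), spanning v 140–279, between rack (right) and rail weight (bottom left); measured centre about (0.518, −0.3585), yaw 0.075, consistent with its known size. Descend and grip.

Emit:
servo_tool(moves=[{"dp": [0, -0.011, 0.2], "delta_rot": [0, 0, 0], "fingers": 1}, {"dp": [0, 0, 0.24], "delta_rot": [0, 0, 0], "fingers": 1}, {"dp": [0, 0, 0.24], "delta_rot": [0, 0, 0], "fingers": 1}, {"dp": [0, 0, 0.24], "delta_rot": [0, 0, 0], "fingers": 1}, {"dp": [0, 0, 0.147], "delta_rot": [0, 0, 0], "fingers": 1}])

```text
clock: 3.3
position: [0.516, -0.357, 0.0867]
ee_rot: [-0.002, -0.036, 0.999, 0.002]
contact_force: [0.3, 1.2, -0.1]
width: 0.0853
gripper_force: 0.0
```

Emit:
servo_tool(moves=[{"dp": [0, 0, 0], "delta_rot": [0, 0, 0], "fingers": 0}, {"dp": [0, 0, 0], "delta_rot": [0, 0, 0], "fingers": 0}, {"dp": [0, 0, 0], "delta_rot": [0, 0, 0], "fingers": 0}, {"dp": [0, 0, 0], "delta_rot": [0, 0, 0], "fingers": 0}, {"dp": [0, 0, 0], "delta_rot": [0, 0, 0], "fingers": 0}], force=80)

```text
clock: 3.8
position: [0.5188, -0.3592, 0.093]
ee_rot: [0.002, -0.037, 0.999, -0.002]
contact_force: [-0.1, -0.1, 3.1]
width: 0.0206
gripper_force: 79.8
```

Emit:
servo_tool(moves=[{"dp": [0, 0, 0], "delta_rot": [0, 0, 0], "fingers": 0}, {"dp": [0, 0, 0], "delta_rot": [0, 0, 0], "fingers": 0}, {"dp": [0, 0, 0], "delta_rot": [0, 0, 0], "fingers": 0}])

```text
clock: 4.1
position: [0.5187, -0.3593, 0.093]
ee_rot: [0.002, -0.037, 0.999, -0.002]
contact_force: [-0.7, 0.5, 6.9]
width: 0.0208
gripper_force: 80.4
```

Emit:
servo_tool(moves=[{"dp": [0, 0, -0.135], "delta_rot": [0, 0, 0], "fingers": 0}, {"dp": [0, 0, -0.2], "delta_rot": [0, 0, 0], "fingers": 0}, {"dp": [0, 0, -0.2], "delta_rot": [0, 0, 0], "fingers": 0}, {"dp": [-0.0885, 0.22, 0], "delta_rot": [0, 0, 0], "fingers": 0}, {"dp": [-0.0885, 0.22, 0], "delta_rot": [0, 0, 0], "fingers": 0}])

```text
clock: 4.6
position: [0.547, -0.2685, 0.1999]
ee_rot: [0.002, -0.035, 0.999, -0.001]
contact_force: [0.7, 1.1, -2.7]
width: 0.0207
gripper_force: 79.4
```

Emit:
servo_tool(moves=[{"dp": [-0.0885, 0.22, 0], "delta_rot": [0, 0, 0], "fingers": 0}, {"dp": [-0.0885, 0.22, 0], "delta_rot": [0, 0, 0], "fingers": 0}, {"dp": [-0.0885, 0.22, 0], "delta_rot": [0, 0, 0], "fingers": 0}, {"dp": [-0.0885, 0.22, 0], "delta_rot": [0, 0, 0], "fingers": 0}, {"dp": [-0.0885, 0.22, 0], "delta_rot": [0, 0, 0], "fingers": 0}])

```text
clock: 5.1
position: [0.6184, -0.0401, 0.1981]
ee_rot: [0.0, -0.037, 0.999, -0.0]
contact_force: [1.9, -0.6, -1.1]
width: 0.0206
gripper_force: 79.4
```

Emit:
servo_tool(moves=[{"dp": [-0.0885, 0.22, 0], "delta_rot": [0, 0, 0], "fingers": 0}, {"dp": [-0.0885, 0.22, 0], "delta_rot": [0, 0, 0], "fingers": 0}, {"dp": [0, 0, 0], "delta_rot": [0, 0, -0.3], "fingers": 0}, {"dp": [0, 0, 0], "delta_rot": [0, 0, 0], "fingers": 0}, {"dp": [0, 0, 0], "delta_rot": [0, 0, 0], "fingers": 0}])

```text
clock: 5.6
position: [0.6466, 0.0476, 0.1976]
ee_rot: [-0.0, -0.052, 0.999, -0.0]
contact_force: [0.2, -0.7, -0.3]
width: 0.0202
gripper_force: 79.4
```

Run:
```python
from h import *
print(fwd()); img,d,cam=snap("wrist"); cv2.imwrite("pics/w2.png",img[:,:,::-1])
img,d,cam=snap("top"); cv2.imwrite("pics/t2.png",img[:,:,::-1])
```

```text
{'p': array([0.6466, 0.0476, 0.1976]), 'a': -3.0381, 'tilt': array([ 6.e-04, -6.e-04, -1.e+00])}
```

View pics/w2.png

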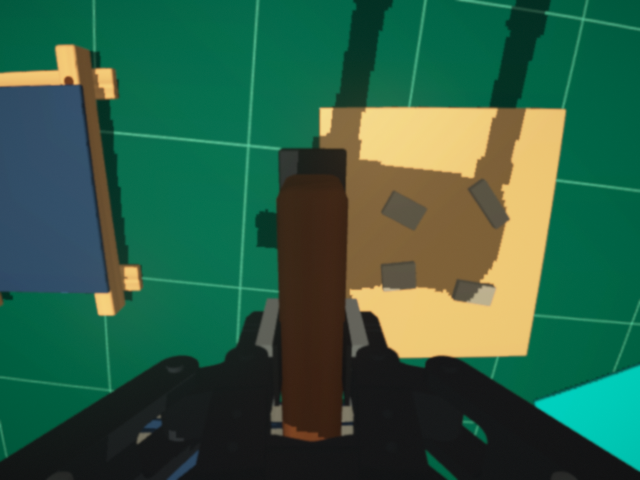

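Wrist view: scraper held upright at px (312,300); board corners near (319,108), (565,110), (528,355), four separate offcuts at (404,210), (488,203), (398,276), (474,292).

Run:
```python
from h import *
img=cv2.imread("pics/w2.png")[:,:,::-1]
c=imaging.calibration("wrist");H=c["hand_eye"];R,p=pose()
cam=(c["intrinsics"],c["dist"],R@H[:3,:3],R@H[:3,3]+p)
P=cast([(319.5,107.5),(565.5,110),(527.5,356)],.018,cam)[:,:2];print(P.round(4))
print("sides",np.linalg.norm(P[1]-P[0]),np.linalg.norm(P[2]-P[1]),"centre",(P[0]+P[2])/2,"yaw",np.arctan2(*(P[2]-P[1])[::-1]))
yaw=np.arctan2(*(P[2]-P[1])[::-1]);C=(P[0]+P[2])/2;B=np.array([[np.cos(yaw),np.sin(yaw)],[-np.sin(yaw),np.cos(yaw)]])
print("offcuts in board",((cast([(404,210),(488,203),(398,276),(474,292)],.024,cam)[:,:2]-C)@B.T).round(4))
print("tcp in board",B@(p[:2]-C), "start (0,-.082) world", C+B.T@[0,-.082])
```

```text
[[0.5629 0.043 ]
 [0.547  0.1917]
 [0.7156 0.2117]]
sides 0.1495673248784021 0.16975443725088551 centre [0.63928136 0.12733727] yaw 0.11795012646219048
offcuts in board [[-0.0243 -0.0231]
 [-0.0282  0.0294]
 [ 0.0194 -0.0248]
 [ 0.0317  0.0267]]
tcp in board [-0.00207834 -0.08071222] start (0,-.082) world [0.64893086 0.04590701]
```

Emit:
servo_tool(moves=[{"dp": [0, 0, 0.12], "delta_rot": [0, 0, 0], "fingers": 0}, {"dp": [0, 0, 0.12], "delta_rot": [0, 0, 0], "fingers": 0}, {"dp": [0, 0, 0.12], "delta_rot": [0, 0, 0], "fingers": 0}, {"dp": [0, 0, 0.05], "delta_rot": [0, 0, 0], "fingers": 0}, {"dp": [0, 0, 0.015], "delta_rot": [0, 0, 0], "fingers": 0}])

```text
clock: 6.2
position: [0.6464, 0.0473, 0.1113]
ee_rot: [-0.001, -0.051, 0.999, 0.0]
contact_force: [0.1, 0.1, -1.3]
width: 0.0207
gripper_force: 79.4
```

Emit:
servo_tool(moves=[{"dp": [0, 0, 0], "delta_rot": [0, 0, 0], "fingers": 0}, {"dp": [0, 0, 0], "delta_rot": [0, 0, 0], "fingers": 0}])

```text
clock: 6.4
position: [0.648, 0.0481, 0.1138]
ee_rot: [0.001, -0.052, 0.999, -0.0]
contact_force: [1.1, -0.0, -1.5]
width: 0.0207
gripper_force: 79.4
```

Emit:
servo_tool(moves=[{"dp": [0, 0.01, 0.009], "delta_rot": [0, 0, 0], "fingers": 0}, {"dp": [0, 0.06, 0], "delta_rot": [0, 0, 0], "fingers": 0}, {"dp": [0, 0.06, 0], "delta_rot": [0, 0, 0], "fingers": 0}, {"dp": [0, 0.06, 0], "delta_rot": [0, 0, 0], "fingers": 0}, {"dp": [0, 0.06, 0], "delta_rot": [0, 0, 0], "fingers": 0}])

```text
clock: 6.9
position: [0.642, 0.0995, 0.1111]
ee_rot: [0.0, -0.052, 0.999, -0.0]
contact_force: [0.7, -1.3, -0.1]
width: 0.0205
gripper_force: 79.6
```

Emit:
servo_tool(moves=[{"dp": [0, 0.06, 0], "delta_rot": [0, 0, 0], "fingers": 0}, {"dp": [0, 0.06, 0], "delta_rot": [0, 0, 0], "fingers": 0}, {"dp": [0, 0.06, 0], "delta_rot": [0, 0, 0], "fingers": 0}, {"dp": [0, 0.06, 0], "delta_rot": [0, 0, 0], "fingers": 0}, {"dp": [0, 0.06, 0], "delta_rot": [0, 0, 0], "fingers": 0}])

```text
clock: 7.4
position: [0.6358, 0.1586, 0.111]
ee_rot: [0.0, -0.052, 0.999, -0.0]
contact_force: [0.8, -2.6, 3.5]
width: 0.0206
gripper_force: 79.9
```

Emit:
servo_tool(moves=[{"dp": [0, 0.06, 0], "delta_rot": [0, 0, 0], "fingers": 0}, {"dp": [0, 0.06, 0], "delta_rot": [0, 0, 0], "fingers": 0}, {"dp": [0, 0.06, 0], "delta_rot": [0, 0, 0], "fingers": 0}, {"dp": [0, 0.06, 0], "delta_rot": [0, 0, 0], "fingers": 0}, {"dp": [0, 0.06, 0], "delta_rot": [0, 0, 0], "fingers": 0}])

```text
clock: 7.9
position: [0.6293, 0.2186, 0.1108]
ee_rot: [0.0, -0.052, 0.999, 0.0]
contact_force: [1.3, 0.3, -1.2]
width: 0.0208
gripper_force: 79.3
```

Emit:
servo_tool(moves=[{"dp": [0, 0.06, 0], "delta_rot": [0, 0, 0], "fingers": 0}, {"dp": [0, 0, 0], "delta_rot": [0, 0, 0], "fingers": 0}, {"dp": [0, 0, -0.1], "delta_rot": [0, 0, 0], "fingers": 0}, {"dp": [0, 0, -0.15], "delta_rot": [0, 0, 0], "fingers": 0}, {"dp": [0, 0, -0.15], "delta_rot": [0, 0, 0], "fingers": 0}])

```text
clock: 8.4
position: [0.6273, 0.2294, 0.19]
ee_rot: [-0.002, -0.052, 0.999, -0.0]
contact_force: [0.7, -0.3, -1.2]
width: 0.0206
gripper_force: 79.3
```

Run:
```python
from h import *
print(fwd()); img,d,cam=snap("wrist"); cv2.imwrite("pics/w3.png",img[:,:,::-1])
img,d,cam=snap("scene"); cv2.imwrite("pics/s3.png",cv2.resize(img[200:400,300:560,::-1],None,fx=2,fy=2))
```

```text
{'p': array([0.6273, 0.2294, 0.19  ]), 'a': -3.0374, 'tilt': array([ 3.7e-03,  1.0e-04, -1.0e+00])}
```

View pics/w3.png

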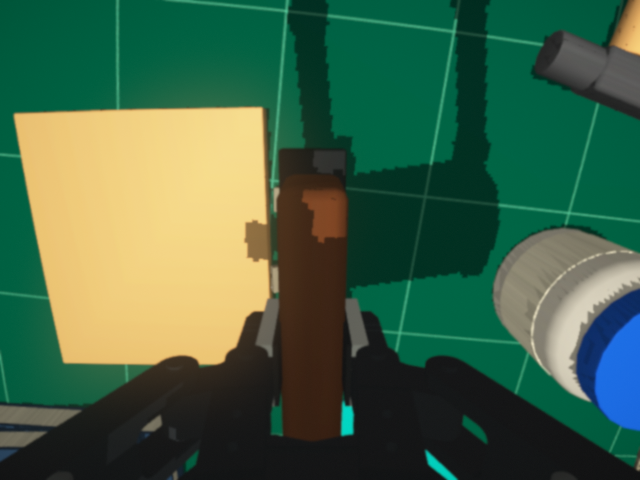

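Board is clear; two offcuts show at (276,197) and (276,278) in the gap beside it. Park the scraper on the free mat at about (0.44, 0.235).

Emit:
servo_tool(moves=[{"dp": [0.232, 0.031, 0], "delta_rot": [0, 0, 0], "fingers": 0}, {"dp": [0.232, 0.031, 0], "delta_rot": [0, 0, 0], "fingers": 0}, {"dp": [0.232, 0.031, 0], "delta_rot": [0, 0, 0], "fingers": 0}, {"dp": [0.232, 0.031, 0], "delta_rot": [0, 0, 0], "fingers": 0}, {"dp": [0, 0, 0.1], "delta_rot": [0, 0, 0], "fingers": 0}])

```text
clock: 9.0
position: [0.4339, 0.2342, 0.1706]
ee_rot: [-0.003, -0.053, 0.999, -0.0]
contact_force: [1.4, 0.1, -1.1]
width: 0.0207
gripper_force: 79.4
```

Emit:
servo_tool(moves=[{"dp": [0, 0, 0.15], "delta_rot": [0, 0, 0], "fingers": 0}, {"dp": [0, 0, 0.15], "delta_rot": [0, 0, 0], "fingers": 0}, {"dp": [0, 0, 0.05], "delta_rot": [0, 0, 0], "fingers": 0}, {"dp": [0, 0, 0], "delta_rot": [0, 0, 0], "fingers": 0}, {"dp": [0, 0, 0.015], "delta_rot": [0, 0, 0], "fingers": 0}])

```text
clock: 9.5
position: [0.4417, 0.235, 0.0981]
ee_rot: [0.001, -0.052, 0.999, 0.0]
contact_force: [0.8, 0.4, -1.4]
width: 0.0204
gripper_force: 79.3
```

Emit:
servo_tool(moves=[{"dp": [0, 0, 0], "delta_rot": [0, 0, 0], "fingers": 0}, {"dp": [0, 0, 0.005], "delta_rot": [0, 0, 0], "fingers": 0}, {"dp": [0, 0, 0], "delta_rot": [0, 0, 0], "fingers": 0}])

```text
clock: 9.8
position: [0.4414, 0.2349, 0.0974]
ee_rot: [0.001, -0.052, 0.999, 0.0]
contact_force: [0.4, 0.2, -1.2]
width: 0.0209
gripper_force: 79.3
```

View pics/s3.png

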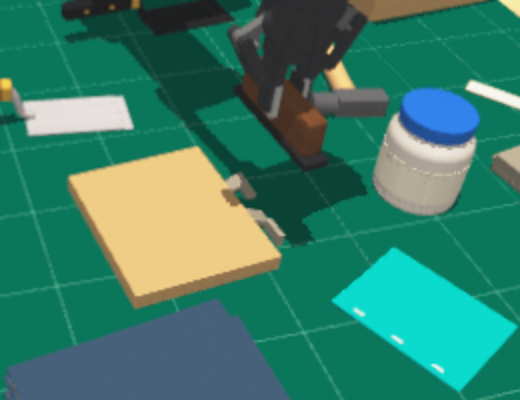

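The scene crop shows the offcuts against the board's +y edge at (240,185) and (265,222), possibly leaning. I'll measure their height before letting go of the scraper.

Run:
```python
from h import *
yaw=.112;C=np.array([.6393,.1273])
for n in("top","scene"):
    img,d,cam=snap(n);K,D,Rc,o=cam
    if n=="top": cv2.imwrite("pics/t4.png",cv2.resize(img[140:240,220:340,::-1],None,fx=5,fy=5))
    vv,uu=np.mgrid[0:480,0:640]; r=cv2.undistortPoints(np.c_[uu.ravel(),vv.ravel()].astype(float).reshape(-1,1,2),K,D)[:,0]
    P=(np.c_[r,np.ones(len(r))]*d.reshape(-1,1))@Rc.T+o
    lab=cv2.cvtColor(img,cv2.COLOR_RGB2HSV).reshape(-1,3)
    L=np.c_[(P[:,:2]-C)@np.array([[np.cos(yaw),-np.sin(yaw)],[np.sin(yaw),np.cos(yaw)]]),P[:,2]]
    m=(abs(L[:,0])<.085)&(L[:,1]>.06)&(L[:,1]<.13)&(lab[:,1]<75)&(lab[:,2]>60)
    mk=m.reshape(480,640).astype(np.uint8);k,l,st,ce=cv2.connectedComponentsWithStats(mk)
    for i in range(1,k):
        if st[i,4]>4: q=L[(l==i).ravel()];print(n,st[i],"mean",q.mean(0).round(4),"min",q.min(0).round(4),"max",q.max(0).round(4))
```

```text
top [242 160  14  63 295] mean [-0.0011  0.089   0.0084] min [-0.0843  0.0734 -0.0061] max [0.0826 0.1096 0.0267]
top [258 217   4   4  10] mean [-0.0807  0.0636  0.0187] min [-0.0837  0.06    0.0148] max [-0.0751  0.0686  0.022 ]
scene [413 286  15  13 106] mean [-0.0248  0.0935  0.0097] min [-0.0393  0.0819 -0.0014] max [-0.0103  0.1043  0.0174]
scene [421 302  22  21 139] mean [0.0366 0.0884 0.0104] min [-0.0009  0.0743 -0.0002] max [0.0622 0.1053 0.019 ]
```

View pics/t4.png

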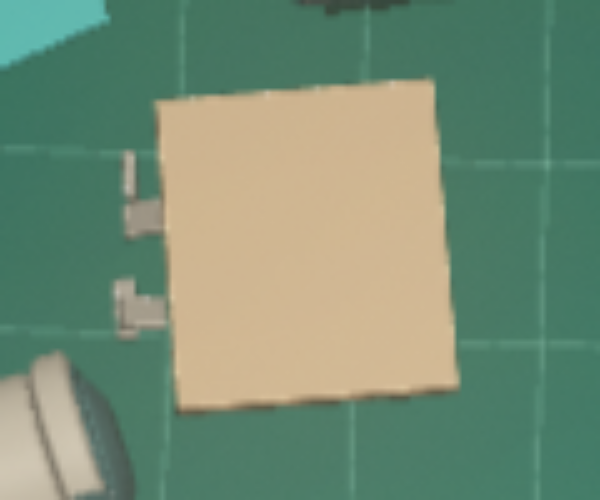

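Tops are at most about 0.018 and means about 0.010, so all offcuts are below the board's top. Set the scraper down and release.

Emit:
servo_tool(moves=[{"dp": [0, 0, 0.012], "delta_rot": [0, 0, 0], "fingers": 0}, {"dp": [0, 0, 0.01], "delta_rot": [0, 0, 0], "fingers": 0}, {"dp": [0, 0, 0], "delta_rot": [0, 0, 0], "fingers": 0}, {"dp": [0, 0, 0], "delta_rot": [0, 0, 0], "fingers": 0.3}, {"dp": [0, 0, 0], "delta_rot": [0, 0, 0], "fingers": 0.7}])

```text
clock: 10.4
position: [0.4411, 0.2348, 0.0923]
ee_rot: [0.0, -0.052, 0.999, 0.0]
contact_force: [0.0, -0.1, 0.2]
width: 0.0386
gripper_force: 0.0
```

Emit:
servo_tool(moves=[{"dp": [0, 0, 0], "delta_rot": [0, 0, 0], "fingers": 0.7}, {"dp": [0, 0, 0], "delta_rot": [0, 0, 0], "fingers": 0.7}, {"dp": [0, 0, -0.15], "delta_rot": [0, 0, 0], "fingers": 0.7}, {"dp": [0, 0, -0.25], "delta_rot": [0, 0, 0], "fingers": 1}, {"dp": [0, 0, -0.25], "delta_rot": [0, 0, 0], "fingers": 1}])

```text
clock: 10.9
position: [0.4404, 0.2345, 0.223]
ee_rot: [-0.001, -0.052, 0.999, -0.0]
contact_force: [0.7, 1.3, 0.3]
width: 0.0846
gripper_force: 0.0
```

Emit:
servo_tool(moves=[{"dp": [0, 0, -0.25], "delta_rot": [0, 0, 0], "fingers": 1}, {"dp": [0, 0, -0.2], "delta_rot": [0, 0, 0], "fingers": 1}, {"dp": [0, 0, 0], "delta_rot": [0, 0, 0], "fingers": 1}])

```text
clock: 11.2
position: [0.4435, 0.2357, 0.3185]
ee_rot: [0.006, -0.052, 0.999, 0.002]
contact_force: [0.4, 0.3, 0.4]
width: 0.0856
gripper_force: 0.0
```

Emit:
servo_tool(moves=[{"dp": [0, 0, 0], "delta_rot": [0, 0, 0.99], "fingers": 1}, {"dp": [0, 0, 0], "delta_rot": [0, 0, 0.99], "fingers": 1}, {"dp": [0, 0, 0], "delta_rot": [0, 0, 0.99], "fingers": 1}, {"dp": [0, 0, 0], "delta_rot": [0, 0, 0.99], "fingers": 1}, {"dp": [0, 0, 0], "delta_rot": [0, 0, 0.99], "fingers": 1}])

```text
clock: 11.7
position: [0.4405, 0.2345, 0.3111]
ee_rot: [-0.001, 0.196, 0.981, -0.001]
contact_force: [-0.9, -0.0, -0.2]
width: 0.0853
gripper_force: 0.0
```

Emit:
servo_tool(moves=[{"dp": [0, 0, 0], "delta_rot": [0, 0, 0.99], "fingers": 1}, {"dp": [0, 0, 0], "delta_rot": [0, 0, 0.99], "fingers": 1}, {"dp": [0, 0, 0], "delta_rot": [0, 0, 0.99], "fingers": 1}, {"dp": [0, 0, 0], "delta_rot": [0, 0, 0.99], "fingers": 1}, {"dp": [0, 0, 0], "delta_rot": [0, 0, 0.99], "fingers": 1}])

```text
clock: 12.2
position: [0.4405, 0.2346, 0.311]
ee_rot: [-0.001, 0.43, 0.903, -0.001]
contact_force: [0.9, -0.7, -0.5]
width: 0.0852
gripper_force: 0.0
```

Emit:
servo_tool(moves=[{"dp": [0, 0, 0], "delta_rot": [0, 0, 0.99], "fingers": 1}, {"dp": [0, 0, 0], "delta_rot": [0, 0, 0.99], "fingers": 1}, {"dp": [0, 0, 0], "delta_rot": [0, 0, 0.99], "fingers": 1}, {"dp": [0, 0, 0], "delta_rot": [0, 0, 0.99], "fingers": 1}, {"dp": [0, 0, 0], "delta_rot": [0, 0, 0.99], "fingers": 1}])

```text
clock: 12.7
position: [0.4405, 0.2346, 0.311]
ee_rot: [-0.001, 0.638, 0.77, -0.001]
contact_force: [-0.6, -0.3, -0.6]
width: 0.0851
gripper_force: 0.0
```

Emit:
servo_tool(moves=[{"dp": [0, 0, 0], "delta_rot": [0, 0, 0.99], "fingers": 1}, {"dp": [0, 0, 0], "delta_rot": [0, 0, 0.99], "fingers": 1}, {"dp": [0, 0, 0], "delta_rot": [0, 0, 0.99], "fingers": 1}, {"dp": [-0.2055, 0.0137, 0], "delta_rot": [0, 0, 0], "fingers": 1}, {"dp": [-0.2055, 0.0137, 0], "delta_rot": [0, 0, 0], "fingers": 1}])

```text
clock: 13.2
position: [0.4372, 0.1521, 0.3109]
ee_rot: [-0.0, 0.743, 0.669, -0.001]
contact_force: [1.1, -0.0, -0.4]
width: 0.0852
gripper_force: 0.0
```

Emit:
servo_tool(moves=[{"dp": [-0.2055, 0.0137, 0], "delta_rot": [0, 0, 0], "fingers": 1}, {"dp": [-0.2055, 0.0137, 0], "delta_rot": [0, 0, 0], "fingers": 1}, {"dp": [-0.2055, 0.0137, 0], "delta_rot": [0, 0, 0], "fingers": 1}, {"dp": [-0.2055, 0.0137, 0], "delta_rot": [0, 0, 0], "fingers": 1}, {"dp": [0, 0, 0], "delta_rot": [0, 0, 0], "fingers": 1}])

```text
clock: 13.7
position: [0.4305, -0.0163, 0.3113]
ee_rot: [0.0, 0.746, 0.666, -0.001]
contact_force: [-0.1, 1.6, -1.0]
width: 0.0855
gripper_force: 0.0
```

Run:
```python
from h import *
print(fwd()); img,d,cam=snap("wrist"); cv2.imwrite("pics/w5.png",img[:,:,::-1])
for s,z,t in(((.446,.085,.0025),.0025,22),((.431,-.04,.055),.055,25)):
    u,v=proj(s,cam)[0].astype(int); print(u,v,img[v,u])
    try: print(blob(img,(u,v),t,z,cam))
    except Exception as e: print(e)
```

```text
{'p': array([ 0.4305, -0.0163,  0.3113]), 'a': 1.4577, 'tilt': array([-0.0025, -0.0013, -1.    ])}
316 91 [127 124 120]
((443.0, 61.0), (117.6, 62.2), 84.3, array([ 280,   50,   71,  135, 5335], dtype=int32))
315 243 [213 140  63]
((430.6, -53.9), (78.8, 18.5), 83.6, array([ 306,  214,   23,   88, 1796], dtype=int32))
```

View pics/w5.png

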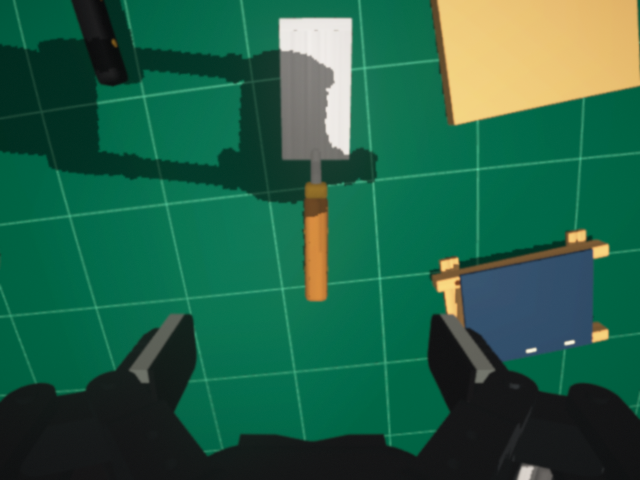

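Wrist view: blade corners (279,18), (352,18), (350,160), (282,160); handle from v=183 to 300 at u=316. Cast these for the grip point; I'll also get the rack rail ends and the cover corners in the same view.

Run:
```python
from h import *
img,d,cam=snap("wrist")
B=cast([(279,18),(352.5,18),(350.5,160),(282,160)],.0025,cam)[:,:2]; c=B.mean(0); ax=(B[0]+B[1]-B[2]-B[3]);yaw=np.arctan2(ax[1],ax[0])
print(B.round(4),"c",c,"yaw",yaw, "len",np.linalg.norm(ax)/2)
E_=cast([(305.5,300),(327.5,300),(305.5,184),(327.5,184)],.055,cam)[:,:2]; e=E_[:2].mean(0);f=E_[2:].mean(0)
x=np.array([np.cos(yaw),np.sin(yaw)])
print("handle end",e,"in spat x",(e-c)@x,"lateral",np.cross(x,e-c),"front",(f-c)@x,np.cross(x,f-c))
print("handle yaw",np.arctan2(*(f-e)[::-1]),"grip",c-.097*x, "from handle end",e+.084*x)
print("cover px",cast([(461,275),(592,250),(593,343)],.028,cam).round(4))
```

```text
[[0.4204 0.1512]
 [0.483  0.1443]
 [0.4707 0.0243]
 [0.4074 0.0313]] c [0.44537341 0.0877875 ] yaw 1.4660732340274 len 0.12059476710089227
handle end [ 0.4261729  -0.08916955] in spat x -0.17799465919017687 lateral 0.000597686075815021 front -0.07529882320605147 0.00030524796046265713
handle yaw 1.463225627577706 grip [ 0.43523383 -0.00868109] from handle end [ 0.43495357 -0.00562974]
cover px [[ 0.564  -0.0912  0.028 ]
 [ 0.6906 -0.0803  0.028 ]
 [ 0.7024 -0.1824  0.028 ]]<stdin>:7: DeprecationWarning: Arrays of 2-dimensional vectors are deprecated. Use arrays of 3-dimensional vectors instead. (deprecated in NumPy 2.0)
```

Emit:
servo_tool(moves=[{"dp": [0.046, 0.0175, 0.15], "delta_rot": [0, 0, -0.075], "fingers": 1}, {"dp": [0, 0, 0.24], "delta_rot": [0, 0, 0], "fingers": 1}, {"dp": [0, 0, 0.24], "delta_rot": [0, 0, 0], "fingers": 1}, {"dp": [0, 0, 0.24], "delta_rot": [0, 0, 0], "fingers": 1}, {"dp": [0, 0, 0.17], "delta_rot": [0, 0, 0], "fingers": 1}])

```text
clock: 14.3
position: [0.4337, -0.0014, 0.1015]
ee_rot: [-0.002, 0.741, 0.672, -0.001]
contact_force: [0.1, -0.1, -0.4]
width: 0.0858
gripper_force: 0.0
```

Emit:
servo_tool(moves=[{"dp": [0, 0, 0.027], "delta_rot": [0, 0, 0], "fingers": 1}, {"dp": [0, 0, 0], "delta_rot": [0, 0, 0], "fingers": 1}, {"dp": [0, 0, 0], "delta_rot": [0, 0, 0], "fingers": 1}])

```text
clock: 14.6
position: [0.4368, -0.0029, 0.1002]
ee_rot: [0.001, 0.741, 0.671, 0.001]
contact_force: [0.9, 0.0, 0.6]
width: 0.0855
gripper_force: 0.0
```

Emit:
servo_tool(moves=[{"dp": [-0.024, -0.007, 0.011], "delta_rot": [0, 0, 0], "fingers": 1}, {"dp": [0, 0, 0], "delta_rot": [0, 0, 0], "fingers": 1}, {"dp": [0, 0, 0], "delta_rot": [0, 0, 0], "fingers": 0}, {"dp": [0, 0, 0], "delta_rot": [0, 0, 0], "fingers": 0}, {"dp": [0, 0, 0], "delta_rot": [0, 0, 0], "fingers": 0}], force=115)

```text
clock: 15.1
position: [0.4337, -0.0082, 0.097]
ee_rot: [0.0, 0.741, 0.671, 0.0]
contact_force: [-0.2, -0.6, 0.3]
width: 0.044
gripper_force: 0.0
```

Emit:
servo_tool(moves=[{"dp": [0, 0, 0], "delta_rot": [0, 0, 0], "fingers": 0}, {"dp": [0, 0, 0], "delta_rot": [0, 0, 0], "fingers": 0}, {"dp": [0, 0, 0], "delta_rot": [0, 0, 0], "fingers": 0}, {"dp": [0, 0, 0], "delta_rot": [0, 0, 0], "fingers": 0}])

```text
clock: 15.5
position: [0.4338, -0.008, 0.097]
ee_rot: [0.0, 0.741, 0.671, 0.0]
contact_force: [-0.1, 0.3, 6.5]
width: 0.0183
gripper_force: 112.0
```

Run:
```python
from h import *
print(fwd(),readout.get_state()["contact_force"],readout.get_state()["qpos"])
```

```text
{'p': array([ 0.4338, -0.008 ,  0.097 ]), 'a': 1.4714, 'tilt': array([ 1.e-04,  6.e-04, -1.e+00])} [-0.14624409  0.32041945  6.48551824] [-1.79252552e-01  2.99476648e-01  2.09344827e+00  2.17120886e-04
  7.48055160e-01 -7.99825106e-02]
```

Run:
```python
from h import *
c=np.array([.632,-.139]);yaw=.093;X=np.array([[np.cos(yaw),np.sin(yaw)],[-np.sin(yaw),np.cos(yaw)]])
for n in("top","scene"):
    img,d,cam=snap(n)
    hsv=cv2.cvtColor(img,cv2.COLOR_RGB2HSV); m=(hsv[:,:,0]>8)&(hsv[:,:,0]<28)&(hsv[:,:,1]>60)&(hsv[:,:,2]>120)
    v,u=np.nonzero(m); L=(cast(np.c_[u,v],.024,cam)[:,:2]-c)@X.T
    k=(abs(L[:,0])<.11)&(abs(L[:,1])<.08); L=L[k]
    mm=np.zeros((480,640),np.uint8); mm[v[k],u[k]]=1
    print(n,"x ext",np.percentile(L[:,0],[0,1,99,100]).round(4))
    for sx in(-1,1):
        for sy in(-1,1):
            q=L[(L[:,0]*sx>.070)&(L[:,1]*sy>.025)]
            if len(q): print(sx,sy,len(q),"mean",q.mean(0).round(4),"min",q.min(0).round(4),"max",q.max(0).round(4))
    print(blob(img,(382,194) if n=="top" else (248,325),12,.028,cam)[:3])
```

```text
top x ext [-0.0884 -0.0867  0.0814  0.0837]
-1 -1 64 mean [-0.0766 -0.0465] min [-0.0867 -0.0637] max [-0.0701 -0.026 ]
-1 1 70 mean [-0.0773  0.0446] min [-0.0884  0.0267] max [-0.07    0.0642]
1 -1 24 mean [ 0.0772 -0.0468] min [ 0.0701 -0.0526] max [ 0.0837 -0.041 ]
1 1 24 mean [0.0756 0.0473] min [0.07   0.0417] max [0.0816 0.0533]
((628.8, -141.7), (129.6, 104.0), 5.3)
scene x ext [-0.0888 -0.0854  0.0932  0.0963]
-1 -1 36 mean [-0.0785 -0.0531] min [-0.0873 -0.0589] max [-0.07   -0.0475]
-1 1 38 mean [-0.0796  0.0407] min [-0.0888  0.0345] max [-0.0706  0.0468]
1 -1 254 mean [ 0.0809 -0.0469] min [ 0.07   -0.0683] max [ 0.0963 -0.025 ]
1 1 173 mean [0.0804 0.0415] min [0.07  0.025] max [0.0938 0.0585]
((634.3, -139.5), (130.2, 103.5), 5.5)
```

Emit:
servo_tool(moves=[{"dp": [0, 0, -0.1], "delta_rot": [0, 0, 0], "fingers": 0}, {"dp": [0, 0, -0.15], "delta_rot": [0, 0, 0], "fingers": 0}, {"dp": [0, 0, -0.15], "delta_rot": [0, 0, 0], "fingers": 0}, {"dp": [0, 0, -0.1], "delta_rot": [0, 0, 0], "fingers": 0}, {"dp": [0, 0, 0], "delta_rot": [0, 0, 0.98], "fingers": 0}])

```text
clock: 16.1
position: [0.4349, -0.0083, 0.1988]
ee_rot: [0.002, 0.774, 0.633, 0.002]
contact_force: [0.2, 0.1, -2.9]
width: 0.0184
gripper_force: 112.5
```

Emit:
servo_tool(moves=[{"dp": [0, 0, 0], "delta_rot": [0, 0, 0.98], "fingers": 0}, {"dp": [0, 0, 0], "delta_rot": [0, 0, 0.98], "fingers": 0}, {"dp": [0, 0, 0], "delta_rot": [0, 0, 0.98], "fingers": 0}, {"dp": [0, 0, 0], "delta_rot": [0, 0, 0.98], "fingers": 0}, {"dp": [0, 0, 0], "delta_rot": [0, 0, 0.98], "fingers": 0}])

```text
clock: 16.6
position: [0.4328, -0.008, 0.1958]
ee_rot: [-0.001, 0.905, 0.426, -0.001]
contact_force: [-0.3, 0.1, -1.4]
width: 0.0186
gripper_force: 112.5
```

Emit:
servo_tool(moves=[{"dp": [0, 0, 0], "delta_rot": [0, 0, 0.98], "fingers": 0}, {"dp": [0, 0, 0], "delta_rot": [0, 0, 0.98], "fingers": 0}, {"dp": [0, 0, 0], "delta_rot": [0, 0, 0.98], "fingers": 0}, {"dp": [0, 0, 0], "delta_rot": [0, 0, 0.98], "fingers": 0}, {"dp": [0, 0, 0], "delta_rot": [0, 0, 0.98], "fingers": 0}])

```text
clock: 17.1
position: [0.4328, -0.008, 0.1958]
ee_rot: [-0.0, 0.981, 0.193, -0.001]
contact_force: [0.8, -0.2, -2.4]
width: 0.0185
gripper_force: 112.5
```

Emit:
servo_tool(moves=[{"dp": [0, 0, 0], "delta_rot": [0, 0, 0.98], "fingers": 0}, {"dp": [0, 0, 0], "delta_rot": [0, 0, 0.98], "fingers": 0}, {"dp": [0, 0, 0], "delta_rot": [0, 0, 0.98], "fingers": 0}, {"dp": [-0.0975, 0.188, 0], "delta_rot": [0, 0, 0], "fingers": 0}, {"dp": [-0.0975, 0.188, 0], "delta_rot": [0, 0, 0], "fingers": 0}])

```text
clock: 17.6
position: [0.4015, -0.0866, 0.1959]
ee_rot: [-0.0, 0.999, 0.052, -0.001]
contact_force: [0.8, -0.5, -1.7]
width: 0.018
gripper_force: 113.1
```

Emit:
servo_tool(moves=[{"dp": [-0.0975, 0.188, 0], "delta_rot": [0, 0, 0], "fingers": 0}, {"dp": [-0.0975, 0.188, 0], "delta_rot": [0, 0, 0], "fingers": 0}, {"dp": [0, 0, 0], "delta_rot": [0, 0, 0], "fingers": 0}, {"dp": [0, 0, 0], "delta_rot": [0, 0, 0], "fingers": 0}])

```text
clock: 18.0
position: [0.37, -0.1658, 0.196]
ee_rot: [-0.001, 0.999, 0.048, -0.001]
contact_force: [-0.7, 0.0, -2.4]
width: 0.0181
gripper_force: 113.2
```

Run:
```python
from h import *
print(fwd(),readout.get_state()["qpos"])
img,d,cam=snap("wrist"); cv2.imwrite("pics/w6.png",img[:,:,::-1])
def planefit(img,d,cam,m):
    K,D,Rc,o=cam; v,u=np.nonzero(m); r=cv2.undistortPoints(np.c_[u,v].astype(float).reshape(-1,1,2),K,D)[:,0]
    return (np.c_[r,np.ones(len(r))]*d[v,u][:,None])@Rc.T+o
R,p=pose()
m=np.zeros((480,640),bool); hsv=cv2.cvtColor(img,cv2.COLOR_RGB2HSV)
m[0:200,230:400]=1; m&=(hsv[:,:,1]<45)&(hsv[:,:,2]>70)
P=planefit(img,d,cam,m); L=(P-p)@R; k=(abs(L[:,2]-.0945)<.03); L=L[k]
print(len(L),"blade in tool: min",L.min(0),"max",L.max(0),"fit z=a+bx+cy",np.linalg.lstsq(np.c_[np.ones(len(L)),L[:,:2]],L[:,2],rcond=None)[0], "tilt")
```

```text
{'p': array([ 0.37  , -0.1658,  0.196 ]), 'a': 0.096, 'tilt': array([-0.0014, -0.0017, -1.    ])} [-5.93703349e-01  1.19073902e-01  2.00953384e+00  5.26215263e-04
  1.01518026e+00  8.80802719e-01]
31603 blade in tool: min [ 0.04337654 -0.02975883  0.09190892] max [0.11906188 0.03326738 0.09835432] fit z=a+bx+cy [0.09471103 0.00202829 0.00108165] tilt
```

View pics/w6.png

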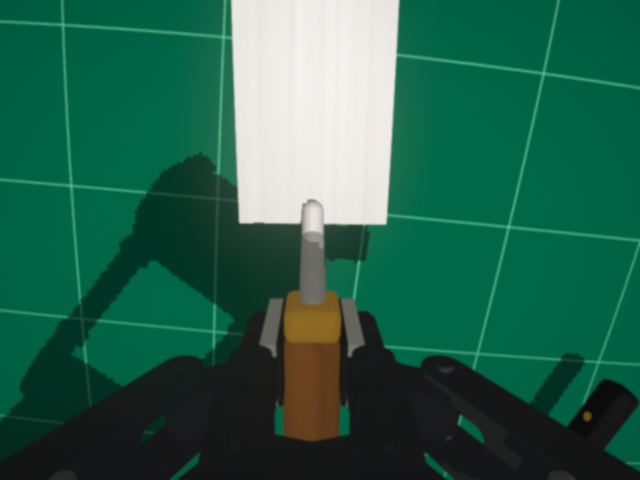

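Wrist view: spatula held squarely, blade level (tilt ~0.002) with its rear edge at v=223. The underside is 97 mm below the TCP. Lower to channel height and check, then insert.

Emit:
servo_tool(moves=[{"dp": [0, 0, 0.15], "delta_rot": [0, 0, 0], "fingers": 0}, {"dp": [0, 0, 0.15], "delta_rot": [0, 0, 0], "fingers": 0}, {"dp": [0, 0, 0.1], "delta_rot": [0, 0, 0], "fingers": 0}, {"dp": [0, 0, 0.025], "delta_rot": [0, 0, 0], "fingers": 0}, {"dp": [0, 0, 0], "delta_rot": [0, 0, 0], "fingers": 0}])

```text
clock: 18.55
position: [0.3709, -0.1642, 0.1111]
ee_rot: [-0.001, 0.999, 0.051, -0.001]
contact_force: [0.4, 0.2, -1.4]
width: 0.0185
gripper_force: 113.1
```

Emit:
servo_tool(moves=[{"dp": [0, 0, 0], "delta_rot": [0, 0, 0], "fingers": 0}, {"dp": [0, 0, 0], "delta_rot": [0, 0, 0], "fingers": 0}, {"dp": [0, 0, 0], "delta_rot": [0, 0, 0], "fingers": 0}])

```text
clock: 18.85
position: [0.3715, -0.1656, 0.1125]
ee_rot: [0.001, 0.999, 0.05, 0.001]
contact_force: [-0.4, 0.7, -2.2]
width: 0.0183
gripper_force: 113.1
```

Run:
```python
from h import *
f=fwd();print(f); y=.097;c=np.array([.631,-.140]);q=f["p"][:2]-c
print("tcp in rack",q@[np.cos(y),np.sin(y)],q@[-np.sin(y),np.cos(y)])
# blade seen from scene/top: bright grey blob in front of the rack
for n in("top","scene"):
    img,d,cam=snap(n); R,p=pose(); b=p+R@[.095,0,.0948]; t=p+R@[.13,0,.0948]
    u,v=proj(t,cam)[0].astype(int); print(n,img[v,u],b.round(4),blob(img,(u,v),22,b[2],cam)[:3])
```

```text
{'p': array([ 0.3715, -0.1656,  0.1125]), 'a': 0.0995, 'tilt': array([ 0.0017,  0.0013, -1.    ])}
tcp in rack -0.2607594469327732 -0.0003476137429075428
top [206 200 198] [ 0.466  -0.1563  0.0178] ((470.4, -157.5), (103.2, 61.8), 5.1)
scene [232 225 223] [ 0.4659 -0.1563  0.0176] ((458.1, -156.8), (139.1, 61.6), 5.2)
```

Both views agree: the blade is within about 1 mm laterally and 0.2° of the cover. Insert.

Emit:
servo_tool(moves=[{"dp": [0.03, 0, 0.008], "delta_rot": [0, 0, 0], "fingers": 0}, {"dp": [0.06, 0, 0], "delta_rot": [0, 0, 0], "fingers": 0}, {"dp": [0.06, 0, 0], "delta_rot": [0, 0, 0], "fingers": 0}, {"dp": [0.06, 0, 0], "delta_rot": [0, 0, 0], "fingers": 0}, {"dp": [0.06, 0, 0], "delta_rot": [0, 0, 0], "fingers": 0}])

```text
clock: 19.45
position: [0.4262, -0.16, 0.11]
ee_rot: [0.0, 0.999, 0.05, 0.0]
contact_force: [-0.1, -0.3, -2.9]
width: 0.0186
gripper_force: 113.1
```

Emit:
servo_tool(moves=[{"dp": [0.06, 0, 0], "delta_rot": [0, 0, 0], "fingers": 0}, {"dp": [0.06, 0, 0], "delta_rot": [0, 0, 0], "fingers": 0}, {"dp": [0.06, 0, 0], "delta_rot": [0, 0, 0], "fingers": 0}, {"dp": [0.06, 0, 0], "delta_rot": [0, 0, 0], "fingers": 0}, {"dp": [0.06, 0, 0], "delta_rot": [0, 0, 0], "fingers": 0}])

```text
clock: 19.95
position: [0.4853, -0.154, 0.11]
ee_rot: [-0.0, 0.999, 0.05, -0.0]
contact_force: [1.0, 0.6, -2.4]
width: 0.0182
gripper_force: 113.1
```

Emit:
servo_tool(moves=[{"dp": [0.06, 0, 0], "delta_rot": [0, 0, 0], "fingers": 0}, {"dp": [0.06, 0, 0], "delta_rot": [0, 0, 0], "fingers": 0}, {"dp": [0.06, 0, 0], "delta_rot": [0, 0, 0], "fingers": 0}, {"dp": [0, 0, 0], "delta_rot": [0, 0, 0], "fingers": 0}, {"dp": [0, 0, 0], "delta_rot": [0, 0, 0], "fingers": 0}])

```text
clock: 20.45
position: [0.52, -0.1504, 0.1099]
ee_rot: [-0.0, 0.999, 0.05, -0.0]
contact_force: [-0.3, -0.5, -2.0]
width: 0.0186
gripper_force: 113.1
```

Run:
```python
from h import *
f=fwd();print(f); y=.097;c=np.array([.631,-.140]);q=f["p"][:2]-c
print("tcp in rack",q@[np.cos(y),np.sin(y)],q@[-np.sin(y),np.cos(y)])
img,d,cam=snap("top");print(blob(img,(382,194),14,.028,cam)[:3])
img,d,cam=snap("scene");print(blob(img,(248,325),12,.028,cam)[:3])
img,d,cam=snap("wrist"); cv2.imwrite("pics/w7.png",img[:,:,::-1])
hsv=cv2.cvtColor(img,cv2.COLOR_RGB2HSV); print([tuple(hsv[v,312]) for v in range(60,240,12)])
```

```text
{'p': array([ 0.52  , -0.1504,  0.1099]), 'a': 0.0998, 'tilt': array([-9.e-04, -4.e-04, -1.e+00])}
tcp in rack -0.1114854285970658 0.0003990119403518531
((640.2, -150.5), (73.4, 16.7), -25.2)
((633.5, -139.3), (130.0, 103.9), 5.6)
[(np.uint8(104), np.uint8(128), np.uint8(132)), (np.uint8(104), np.uint8(127), np.uint8(133)), (np.uint8(104), np.uint8(124), np.uint8(134)), (np.uint8(104), np.uint8(124), np.uint8(134)), (np.uint8(103), np.uint8(125), np.uint8(135)), (np.uint8(104), np.uint8(125), np.uint8(137)), (np.uint8(105), np.uint8(124), np.uint8(138)), (np.uint8(105), np.uint8(122), np.uint8(138)), (np.uint8(105), np.uint8(117), np.uint8(139)), (np.uint8(104), np.uint8(115), np.uint8(140)), (np.uint8(105), np.uint8(111), np.uint8(142)), (np.uint8(106), np.uint8(26), np.uint8(149)), (np.uint8(15), np.uint8(14), np.uint8(222)), (np.uint8(15), np.uint8(6), np.uint8(245)), (np.uint8(12), np.uint8(5), np.uint8(245))]
```

Cover rear edge sits at spatula x ≈ −46 mm, inside the clear span. Lift slowly.

Emit:
servo_tool(moves=[{"dp": [0, 0, -0.015], "delta_rot": [0, 0, 0], "fingers": 0}, {"dp": [0, 0, -0.015], "delta_rot": [0, 0, 0], "fingers": 0}, {"dp": [0, 0, -0.015], "delta_rot": [0, 0, 0], "fingers": 0}, {"dp": [0, 0, -0.015], "delta_rot": [0, 0, 0], "fingers": 0}, {"dp": [0, 0, -0.02], "delta_rot": [0, 0, 0], "fingers": 0}])

```text
clock: 21.1
position: [0.5199, -0.1505, 0.1263]
ee_rot: [-0.0, 0.999, 0.05, -0.0]
contact_force: [0.5, -0.4, -2.8]
width: 0.0183
gripper_force: 113.0
```

Emit:
servo_tool(moves=[{"dp": [0, 0, -0.03], "delta_rot": [0, 0, 0], "fingers": 0}, {"dp": [0, 0, -0.04], "delta_rot": [0, 0, 0], "fingers": 0}, {"dp": [0, 0, -0.05], "delta_rot": [0, 0, 0], "fingers": 0}, {"dp": [0, 0, -0.05], "delta_rot": [0, 0, 0], "fingers": 0}, {"dp": [0, 0, -0.04], "delta_rot": [0, 0, 0], "fingers": 0}])

```text
clock: 21.6
position: [0.5205, -0.1507, 0.1694]
ee_rot: [0.0, 0.999, 0.05, 0.001]
contact_force: [0.2, -0.0, -2.5]
width: 0.0184
gripper_force: 113.0
```

Emit:
servo_tool(moves=[{"dp": [0, 0, -0.02], "delta_rot": [0, 0, 0], "fingers": 0}, {"dp": [0, 0, -0.01], "delta_rot": [0, 0, 0], "fingers": 0}, {"dp": [0, 0, 0], "delta_rot": [0, 0, 0], "fingers": 0}, {"dp": [0, 0, 0], "delta_rot": [0, 0, 0], "fingers": 0}, {"dp": [0, 0, 0], "delta_rot": [0, 0, 0], "fingers": 0}])

```text
clock: 22.1
position: [0.5199, -0.1505, 0.1736]
ee_rot: [-0.0, 0.999, 0.05, -0.0]
contact_force: [0.4, 0.4, -3.7]
width: 0.0184
gripper_force: 113.0
```

```bash
cat >> h.py <<'E'
def cover_tool(img=None,cam=None):
    """cover as seen by wrist: depth points of blue in tool frame: rear edge, plane tilt, yaw of rear edge"""
    R,p=pose(); img,d,cam=snap("wrist"); K,D,Rc,o=cam
    h=cv2.cvtColor(img,cv2.COLOR_RGB2HSV); m=((h[:,:,0]>98)&(h[:,:,0]<125)&(h[:,:,1]>70)&(h[:,:,2]>40)).astype(np.uint8); m[330:]=0
    n,l,st,_=cv2.connectedComponentsWithStats(m); i=1+np.argmax(st[1:,4]); m=l==i
    v,u=np.nonzero(m); r=cv2.undistortPoints(np.c_[u,v].astype(float).reshape(-1,1,2),K,D)[:,0]
    P=(np.c_[r,np.ones(len(r))]*d[v,u][:,None])@Rc.T+o; L=(P-p)@R
    f=np.linalg.lstsq(np.c_[np.ones(len(L)),L[:,:2]],L[:,2],rcond=None)[0]
    us=np.unique(u)[15:-15]; rear=np.array([[a,v[u==a].max()+.5] for a in us if v[u==a].max()<329])
    r=cv2.undistortPoints(rear.astype(float).reshape(-1,1,2),K,D)[:,0]; q=(np.c_[r,np.ones(len(r))]@Rc.T)@R; oo=(o-p)@R
    nrm=np.array([-f[1],-f[2],1]); s=(f[0]-oo@nrm)/(q@nrm); E=oo+q*s[:,None]
    k=np.ones(len(E),bool)
    for _ in range(3):
        b=np.polyfit(E[k,1],E[k,0],1); k=abs(E[:,0]-np.polyval(b,E[:,1]))<.003
    print("px box",st[i],"plane z0,dz/dx,dz/dy",f.round(4),"rear x at y=0",b[1].round(4),"slope dx/dy",b[0].round(4),"y ext",L[:,1].min().round(4),L[:,1].max().round(4))
    return img
E
python3 - <<'E'
from h import *
print(fwd()); im=cover_tool(); cv2.imwrite("pics/w8.png",im[:,:,::-1])
E
```

```text
{'p': array([ 0.5199, -0.1505,  0.1736]), 'a': 0.0993, 'tilt': array([-9.e-04, -5.e-04, -1.e+00])}
px box [  174     0   284   192 50950] plane z0,dz/dx,dz/dy [0.0888 0.0194 0.0017] rear x at y=0 0.0487 slope dx/dy -0.0039 y ext -0.0513 0.0537
```

Cover sits flat on the blade (rear edge 48.7 mm ahead of the TCP, square within 0.004). Carry it smoothly above the board.

Emit:
servo_tool(moves=[{"dp": [0.0025, -0.02, 0], "delta_rot": [0, 0, 0], "fingers": 0}, {"dp": [0.006, -0.05, 0], "delta_rot": [0, 0, 0], "fingers": 0}, {"dp": [0.01, -0.08, 0], "delta_rot": [0, 0, 0], "fingers": 0}, {"dp": [0.0125, -0.1, 0], "delta_rot": [0, 0, 0], "fingers": 0}, {"dp": [0.0135, -0.11, 0], "delta_rot": [0, 0, 0], "fingers": 0}])

```text
clock: 22.65
position: [0.5216, -0.0763, 0.174]
ee_rot: [-0.0, 0.999, 0.049, -0.0]
contact_force: [0.6, 0.6, -2.5]
width: 0.0183
gripper_force: 113.0
```

Emit:
servo_tool(moves=[{"dp": [0.015, -0.12, 0], "delta_rot": [0, 0, 0], "fingers": 0}, {"dp": [0.015, -0.12, 0], "delta_rot": [0, 0, 0], "fingers": 0}, {"dp": [0.015, -0.12, 0], "delta_rot": [0, 0, 0], "fingers": 0}, {"dp": [0.015, -0.12, 0], "delta_rot": [0, 0, 0], "fingers": 0}, {"dp": [0.0135, -0.11, 0], "delta_rot": [0, 0, 0], "fingers": 0}])

```text
clock: 23.15
position: [0.5241, 0.0434, 0.1741]
ee_rot: [-0.0, 0.999, 0.05, -0.0]
contact_force: [-0.2, -0.7, -3.8]
width: 0.0185
gripper_force: 113.0
```

Emit:
servo_tool(moves=[{"dp": [0.0135, -0.11, 0], "delta_rot": [0, 0, 0], "fingers": 0}, {"dp": [0.0125, -0.1, 0], "delta_rot": [0, 0, 0], "fingers": 0}, {"dp": [0.01, -0.08, 0], "delta_rot": [0, 0, -0.04], "fingers": 0}, {"dp": [0.006, -0.05, 0], "delta_rot": [0, 0, -0.05], "fingers": 0}, {"dp": [0.004, -0.03, 0], "delta_rot": [0, 0, -0.04], "fingers": 0}])

```text
clock: 23.65
position: [0.526, 0.1169, 0.1741]
ee_rot: [-0.0, 0.998, 0.057, -0.0]
contact_force: [-0.0, 0.5, -2.7]
width: 0.0183
gripper_force: 113.1
```

Emit:
servo_tool(moves=[{"dp": [0, 0, 0], "delta_rot": [0, 0, 0], "fingers": 0}, {"dp": [0, 0, 0], "delta_rot": [0, 0, 0], "fingers": 0}, {"dp": [0, 0, 0], "delta_rot": [0, 0, 0], "fingers": 0}])

```text
clock: 23.95
position: [0.5265, 0.1148, 0.1741]
ee_rot: [0.0, 0.998, 0.056, -0.0]
contact_force: [-0.3, -0.0, -3.0]
width: 0.0184
gripper_force: 113.0
```

Run:
```python
from h import *
f=fwd();print(f); cover_tool()
for n,c in(("top",.083),("scene",.083)):
    img,d,cam=snap(n); u,v=proj([.655,.127,c],cam)[0].astype(int); print(n,blob(img,(u,v),14,c,cam)[:3])
```

```text
{'p': array([0.5265, 0.1148, 0.1741]), 'a': 0.1115, 'tilt': array([-1.e-04,  2.e-04, -1.e+00])}
px box [  174     0   284   191 50773] plane z0,dz/dx,dz/dy [0.0883 0.0232 0.0019] rear x at y=0 0.0488 slope dx/dy -0.0049 y ext -0.0506 0.0536
top ((634.5, 151.1), (119.1, 105.0), 2.5)
scene ((639.8, 125.8), (132.1, 106.4), 5.9)
```

Carry is good (cover centre within a few mm of board centre, square). Lower, then tilt nose-down about the cover's front edge.

Emit:
servo_tool(moves=[{"dp": [0, 0, 0.03], "delta_rot": [0, 0, 0], "fingers": 0}, {"dp": [0, 0, 0.06], "delta_rot": [0, 0, 0], "fingers": 0}, {"dp": [0, 0, 0.07], "delta_rot": [0, 0, 0], "fingers": 0}, {"dp": [0, 0, 0.06], "delta_rot": [0, 0, 0], "fingers": 0}, {"dp": [0, 0, 0.04], "delta_rot": [0, 0, 0], "fingers": 0}])

```text
clock: 24.6
position: [0.5257, 0.1152, 0.1203]
ee_rot: [0.0, 0.998, 0.056, -0.001]
contact_force: [0.2, -0.1, -2.4]
width: 0.0185
gripper_force: 113.0
```

Emit:
servo_tool(moves=[{"dp": [0.012, 0, -0.0223], "delta_rot": [0, -0.25, 0], "fingers": 0}, {"dp": [0.012, 0, -0.0223], "delta_rot": [0, -0.25, 0], "fingers": 0}, {"dp": [0.012, 0, -0.0223], "delta_rot": [0, -0.25, 0], "fingers": 0}, {"dp": [0.012, 0, -0.0223], "delta_rot": [0, -0.25, 0], "fingers": 0}, {"dp": [0, 0, 0], "delta_rot": [0, 0, 0], "fingers": 0}])

```text
clock: 25.1
position: [0.5383, 0.1166, 0.1395]
ee_rot: [0.003, 0.997, 0.056, -0.049]
contact_force: [0.0, -0.7, -2.6]
width: 0.0183
gripper_force: 113.1
```

```bash
cat >> h.py <<'E'
def spat():
    R,p=pose(); C=np.array([.6393,.1273]);y=.112
    B=lambda q:np.r_[(q[0]-C[0])*np.cos(y)+(q[1]-C[1])*np.sin(y),-(q[0]-C[0])*np.sin(y)+(q[1]-C[1])*np.cos(y),q[2]].round(4)
    print(fwd(),"pitch",np.arcsin(-R[2,0]).round(4)); print("nose in board",B(p+R@[.1788,0,.0952]),"blade tip underside",B(p+R@[.155,0,.0973]),"blade tail underside",B(p+R@[.035,0,.0973]),readout.get_state()["contact_force"].round(1))
E
python3 - <<'E'
from h import *
spat(); cover_tool()
E
```

```text
{'p': array([0.5383, 0.1166, 0.1395]), 'a': 0.1122, 'tilt': array([-0.0976,  0.    , -0.9952])} pitch 0.0978
nose in board [0.0671 0.0007 0.0273] blade tip underside [0.0432 0.0007 0.0275] blade tail underside [-0.0763  0.0007  0.0392] [ 0.  -0.7 -2.6]
px box [  174     0   284   191 50107] plane z0,dz/dx,dz/dy [0.0884 0.022  0.0021] rear x at y=0 0.049 slope dx/dy -0.0051 y ext -0.0503 0.0533
```

Emit:
servo_tool(moves=[{"dp": [0.0096, 0, -0.0179], "delta_rot": [0, -0.2, 0], "fingers": 0}, {"dp": [0.0096, 0, -0.0179], "delta_rot": [0, -0.2, 0], "fingers": 0}, {"dp": [0.0096, 0, -0.0179], "delta_rot": [0, -0.2, 0], "fingers": 0}, {"dp": [0.0096, 0, -0.0179], "delta_rot": [0, -0.2, 0], "fingers": 0}, {"dp": [0, 0, 0], "delta_rot": [0, 0, 0], "fingers": 0}])

```text
clock: 25.65
position: [0.5467, 0.1176, 0.1525]
ee_rot: [0.005, 0.994, 0.056, -0.089]
contact_force: [0.6, -0.2, -3.6]
width: 0.0184
gripper_force: 113.1
```

Emit:
servo_tool(moves=[{"dp": [0.002, 0, 0.01], "delta_rot": [0, 0, 0], "fingers": 0}, {"dp": [0.002, 0, 0.01], "delta_rot": [0, 0, 0], "fingers": 0}, {"dp": [0.002, 0, 0.01], "delta_rot": [0, 0, 0], "fingers": 0}, {"dp": [0, 0, 0], "delta_rot": [0, 0, 0], "fingers": 0}, {"dp": [0, 0, 0], "delta_rot": [0, 0, 0], "fingers": 0}])

```text
clock: 26.15
position: [0.5461, 0.1176, 0.1465]
ee_rot: [0.005, 0.994, 0.056, -0.09]
contact_force: [1.0, -0.0, -3.3]
width: 0.0183
gripper_force: 113.1
```

Run:
```python
from h import *
spat(); cover_tool()
```

```text
{'p': array([0.5461, 0.1176, 0.1465]), 'a': 0.1123, 'tilt': array([-1.792e-01, -1.000e-04, -9.838e-01])} pitch 0.1802
nose in board [0.0651 0.0008 0.0208] blade tip underside [0.0413 0.0008 0.023 ] blade tail underside [-0.0767  0.0008  0.0445] [ 1.  -0.  -3.3]
px box [  174     0   284   191 50445] plane z0,dz/dx,dz/dy [0.0883 0.0232 0.0015] rear x at y=0 0.049 slope dx/dy -0.0037 y ext -0.0505 0.0533
```

Emit:
servo_tool(moves=[{"dp": [0.0014, 0, 0.0075], "delta_rot": [0, 0, 0], "fingers": 0}, {"dp": [0.0014, 0, 0.0075], "delta_rot": [0, 0, 0], "fingers": 0}, {"dp": [0, 0, 0], "delta_rot": [0, 0, 0], "fingers": 0}, {"dp": [0, 0, 0], "delta_rot": [0, 0, 0], "fingers": 0}])

```text
clock: 26.6
position: [0.5463, 0.1176, 0.1435]
ee_rot: [0.005, 0.994, 0.056, -0.09]
contact_force: [0.4, -0.2, -3.7]
width: 0.0182
gripper_force: 113.1
```

Run:
```python
from h import *
spat(); cover_tool()
```

```text
{'p': array([0.5463, 0.1176, 0.1435]), 'a': 0.1123, 'tilt': array([-1.791e-01, -1.000e-04, -9.838e-01])} pitch 0.1801
nose in board [0.0653 0.0008 0.0179] blade tip underside [0.0415 0.0008 0.0201] blade tail underside [-0.0765  0.0008  0.0416] [ 0.4 -0.2 -3.7]
px box [  174     0   284   191 50428] plane z0,dz/dx,dz/dy [0.0881 0.0244 0.0015] rear x at y=0 0.0491 slope dx/dy -0.0028 y ext -0.0506 0.0534
```

Emit:
servo_tool(moves=[{"dp": [-0.0246, 0, 0.0045], "delta_rot": [0, 0, 0], "fingers": 0}, {"dp": [-0.0246, 0, 0.0045], "delta_rot": [0, 0, 0], "fingers": 0}, {"dp": [-0.0246, 0, 0.0045], "delta_rot": [0, 0, 0], "fingers": 0}, {"dp": [-0.0246, 0, 0.0045], "delta_rot": [0, 0, 0], "fingers": 0}, {"dp": [0, 0, 0], "delta_rot": [0, 0, 0], "fingers": 0}])

```text
clock: 27.15
position: [0.5252, 0.1153, 0.1437]
ee_rot: [0.005, 0.994, 0.056, -0.09]
contact_force: [-0.1, 0.4, -1.9]
width: 0.0184
gripper_force: 113.1
```

Run:
```python
from h import *
spat(); cover_tool()
```

```text
{'p': array([0.5252, 0.1153, 0.1437]), 'a': 0.1124, 'tilt': array([-1.801e-01, -1.000e-04, -9.836e-01])} pitch 0.1811
nose in board [0.044  0.0009 0.0178] blade tip underside [0.0202 0.0009 0.0201] blade tail underside [-0.0978  0.0008  0.0417] [-0.1  0.4 -1.9]
px box [  174     0   284   191 50549] plane z0,dz/dx,dz/dy [0.0883 0.0223 0.0017] rear x at y=0 0.0489 slope dx/dy -0.0042 y ext -0.051 0.0536
```

The cover still rode fully on the blade: its nose was not touching. Go back forward, tilt further, and lower in small steps while watching the cover's angle relative to the blade.

Emit:
servo_tool(moves=[{"dp": [0.0295, 0, -0.0064], "delta_rot": [0, 0, 0], "fingers": 0}, {"dp": [0.0295, 0, -0.0064], "delta_rot": [0, 0, 0], "fingers": 0}, {"dp": [0.0295, 0, -0.0064], "delta_rot": [0, 0, 0], "fingers": 0}, {"dp": [0.0295, 0, -0.0064], "delta_rot": [0, 0, 0], "fingers": 0}, {"dp": [0, 0, 0], "delta_rot": [0, 0, 0], "fingers": 0}])

```text
clock: 27.7
position: [0.5518, 0.1182, 0.1443]
ee_rot: [0.005, 0.994, 0.056, -0.089]
contact_force: [0.1, -0.2, -2.5]
width: 0.0183
gripper_force: 113.1
```

Emit:
servo_tool(moves=[{"dp": [0.0119, 0, -0.0223], "delta_rot": [0, -0.25, 0], "fingers": 0}, {"dp": [0.0119, 0, -0.0223], "delta_rot": [0, -0.25, 0], "fingers": 0}, {"dp": [0.0119, 0, -0.0223], "delta_rot": [0, -0.25, 0], "fingers": 0}, {"dp": [0, 0, 0], "delta_rot": [0, 0, 0], "fingers": 0}, {"dp": [0, 0, 0], "delta_rot": [0, 0, 0], "fingers": 0}])

```text
clock: 28.2
position: [0.5599, 0.1191, 0.1558]
ee_rot: [0.007, 0.99, 0.056, -0.127]
contact_force: [-0.5, 0.8, -2.3]
width: 0.0185
gripper_force: 113.1
```

Run:
```python
from h import *
spat(); cover_tool()
```

```text
{'p': array([0.5599, 0.1191, 0.1558]), 'a': 0.1123, 'tilt': array([-2.524e-01, -1.000e-04, -9.676e-01])} pitch 0.2551
nose in board [0.0691 0.0008 0.0185] blade tip underside [0.0456 0.0008 0.0225] blade tail underside [-0.0705  0.0008  0.0528] [-0.5  0.8 -2.3]
px box [  174     0   284   190 50416] plane z0,dz/dx,dz/dy [0.0885 0.0214 0.0014] rear x at y=0 0.0491 slope dx/dy -0.0046 y ext -0.0507 0.0534
```

Emit:
servo_tool(moves=[{"dp": [0.0025, 0, 0.0097], "delta_rot": [0, 0, 0], "fingers": 0}, {"dp": [0, 0, 0], "delta_rot": [0, 0, 0], "fingers": 0}, {"dp": [0, 0, 0], "delta_rot": [0, 0, 0], "fingers": 0}])

```text
clock: 28.55
position: [0.5597, 0.1191, 0.154]
ee_rot: [0.007, 0.99, 0.056, -0.127]
contact_force: [-0.4, 0.5, -1.9]
width: 0.0185
gripper_force: 113.1
```

Run:
```python
from h import *
spat(); cover_tool()
```

```text
{'p': array([0.5597, 0.1191, 0.154 ]), 'a': 0.1122, 'tilt': array([-0.2526, -0.    , -0.9676])} pitch 0.2553
nose in board [0.0689 0.0008 0.0167] blade tip underside [0.0453 0.0008 0.0207] blade tail underside [-0.0708  0.0008  0.051 ] [-0.4  0.5 -1.9]
px box [  174     0   284   190 50524] plane z0,dz/dx,dz/dy [0.0887 0.014  0.002 ] rear x at y=0 0.0491 slope dx/dy -0.004 y ext -0.0506 0.0532
```

The cover now tilts off the blade by about 7 mrad, so the nose is resting on the board. Withdraw a first 20 mm.

Emit:
servo_tool(moves=[{"dp": [-0.0242, 0, 0.0068], "delta_rot": [0, 0, 0], "fingers": 0}, {"dp": [-0.0242, 0, 0.0068], "delta_rot": [0, 0, 0], "fingers": 0}, {"dp": [-0.0242, 0, 0.0068], "delta_rot": [0, 0, 0], "fingers": 0}, {"dp": [-0.0242, 0, 0.0068], "delta_rot": [0, 0, 0], "fingers": 0}, {"dp": [0, 0, 0], "delta_rot": [0, 0, 0], "fingers": 0}])

```text
clock: 29.1
position: [0.5389, 0.1168, 0.1538]
ee_rot: [0.007, 0.99, 0.056, -0.128]
contact_force: [-0.1, -0.4, -2.8]
width: 0.0185
gripper_force: 113.1
```

Run:
```python
from h import *
spat(); cover_tool()
```

```text
{'p': array([0.5389, 0.1168, 0.1538]), 'a': 0.1123, 'tilt': array([-2.534e-01, -1.000e-04, -9.674e-01])} pitch 0.2562
nose in board [0.0479 0.0009 0.0164] blade tip underside [0.0243 0.0009 0.0204] blade tail underside [-0.0918  0.0008  0.0508] [-0.1 -0.4 -2.8]
px box [  172     0   288   138 37302] plane z0,dz/dx,dz/dy [0.0879 0.0116 0.0019] rear x at y=0 0.0698 slope dx/dy -0.0039 y ext -0.0508 0.0532
```

Run:
```python
from h import *
C=np.array([.6393,.1273]);y=.112
for n in("scene","top"):
    img,d,cam=snap(n);K,D,Rc,o=cam
    h=cv2.cvtColor(img,cv2.COLOR_RGB2HSV); m=(h[:,:,0]>98)&(h[:,:,0]<125)&(h[:,:,1]>70)&(h[:,:,2]>40)
    v,u=np.nonzero(m); r=cv2.undistortPoints(np.c_[u,v].astype(float).reshape(-1,1,2),K,D)[:,0]
    P=(np.c_[r,np.ones(len(r))]*d[v,u][:,None])@Rc.T+o
    q=P[:,:2]-C; X=q@[np.cos(y),np.sin(y)]; Y=q@[-np.sin(y),np.cos(y)]
    k=(abs(X)<.12)&(abs(Y)<.07)&(P[:,2]<.08); X,Y,Z=X[k],Y[k],P[k,2]
    f=np.linalg.lstsq(np.c_[np.ones(len(X)),X,Y],Z,rcond=None)[0]
    print(n,len(X),"x",np.percentile(X,[.5,99.5]).round(4),"y",np.percentile(Y,[.5,99.5]).round(4),"z fit",f.round(4))
    for a in np.arange(-.08,.1,.02):
        s=(X>a)&(X<a+.02)
        if s.sum()>5: print(round(a+.01,2),s.sum(),np.median(Z[s]).round(4),end="; ")
    print()
    if n=="scene": cv2.imwrite("pics/s9.png",cv2.resize(img[180:380,280:480,::-1],None,fx=3,fy=3))
```

```text
scene 2805 x [-0.0564  0.0684] y [-0.0529  0.0488] z fit [ 0.0371 -0.1953  0.002 ]
-0.05 339 0.0467; -0.03 392 0.043; -0.01 430 0.0398; 0.01 450 0.0355; 0.03 469 0.0313; 0.05 481 0.0269; 0.07 240 0.0238; Traceback (most recent call last):
  File "<stdin>", line 11, in <module>
    return _quantile_unchecked(
        a, q, axis, out, overwrite_input, method, keepdims, weights)
    return _ureduce(a,
                    func=_quantile_ureduce_func,
    ...<5 lines>...
                    overwrite_input=overwrite_input,
                    method=method)
    r = func(a, **kwargs)
    result = _quantile(arr,
                       quantiles=q,
    ...<2 lines>...
                       out=out,
                       weights=wgt)
    slices_having_nans = np.isnan(arr[-1, ...])
                                  ~~~^^^^^^^^^
IndexError: index -1 is out of bounds for axis 0 with size 0
```

View pics/s9.png

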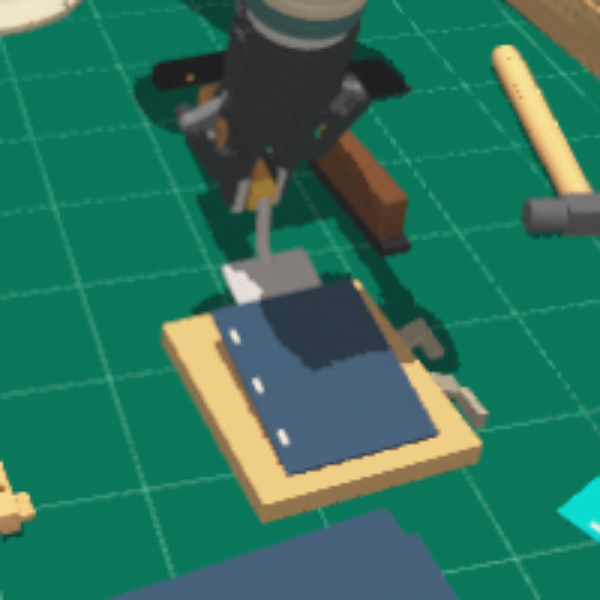

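Scene crop: cover's nose rests on the board, tilted 0.195 against the blade's 0.256, pivoting as intended and square. Its extent in the board frame is about −58 to +68 mm. Continue withdrawing.

Emit:
servo_tool(moves=[{"dp": [-0.03, 0, 0.0083], "delta_rot": [0, 0, 0], "fingers": 0}, {"dp": [-0.04, 0, 0.0111], "delta_rot": [0, 0, 0], "fingers": 0}, {"dp": [-0.04, 0, 0.0111], "delta_rot": [0, 0, 0], "fingers": 0}, {"dp": [-0.04, 0, 0.0111], "delta_rot": [0, 0, 0], "fingers": 0}, {"dp": [-0.04, 0, 0.0111], "delta_rot": [0, 0, 0], "fingers": 0}])

```text
clock: 29.75
position: [0.4999, 0.1124, 0.1531]
ee_rot: [0.007, 0.99, 0.056, -0.127]
contact_force: [0.3, 1.0, -1.9]
width: 0.0183
gripper_force: 113.1
```

Run:
```python
from h import *
spat(); cover_tool()
```

```text
{'p': array([0.4999, 0.1124, 0.1531]), 'a': 0.1123, 'tilt': array([-2.524e-01, -1.000e-04, -9.676e-01])} pitch 0.2551
nose in board [0.0088 0.0009 0.0158] blade tip underside [-0.0148  0.0008  0.0198] blade tail underside [-0.1309  0.0008  0.0501] [ 0.3  1.  -1.9]
px box [ 172    0  286   28 7683] plane z0,dz/dx,dz/dy [-1.4400e-01  2.0647e+00  1.2000e-03] rear x at y=0 0.1048 slope dx/dy -0.0024 y ext -0.0505 0.053
```

Emit:
servo_tool(moves=[{"dp": [-0.04, 0, 0.0111], "delta_rot": [0, 0, 0], "fingers": 0}, {"dp": [-0.04, 0, 0.0111], "delta_rot": [0, 0, 0], "fingers": 0}, {"dp": [-0.04, 0, 0.0111], "delta_rot": [0, 0, 0], "fingers": 0}, {"dp": [-0.04, 0, 0.0105], "delta_rot": [0, 0, 0], "fingers": 0}, {"dp": [-0.04, 0, 0.0105], "delta_rot": [0, 0, 0], "fingers": 0}])

```text
clock: 30.3
position: [0.4589, 0.1077, 0.1526]
ee_rot: [0.007, 0.99, 0.056, -0.127]
contact_force: [0.5, 0.4, -1.7]
width: 0.0184
gripper_force: 113.1
```

Emit:
servo_tool(moves=[{"dp": [-0.04, 0, 0.0105], "delta_rot": [0, 0, 0], "fingers": 0}, {"dp": [-0.04, 0, 0.0105], "delta_rot": [0, 0, 0], "fingers": 0}, {"dp": [-0.04, 0, 0.0105], "delta_rot": [0, 0, 0], "fingers": 0}, {"dp": [-0.04, 0, 0.0105], "delta_rot": [0, 0, 0], "fingers": 0}, {"dp": [-0.04, 0, 0.0105], "delta_rot": [0, 0, 0], "fingers": 0}])

```text
clock: 30.8
position: [0.4179, 0.1031, 0.1526]
ee_rot: [0.007, 0.99, 0.056, -0.127]
contact_force: [-0.2, -0.2, -2.6]
width: 0.0183
gripper_force: 113.1
```

```bash
cat > c.py <<'E'
from h import *
spat()
C=np.array([.6393,.1273]);y=.112
img,d,cam=snap("scene");K,D,Rc,o=cam
h=cv2.cvtColor(img,cv2.COLOR_RGB2HSV); m=(h[:,:,0]>98)&(h[:,:,0]<125)&(h[:,:,1]>70)&(h[:,:,2]>40)
v,u=np.nonzero(m); P=cast(np.c_[u,v],.022,cam); q=P[:,:2]-C; X=q@[np.cos(y),np.sin(y)]; Y=q@[-np.sin(y),np.cos(y)]
k=(abs(X)<.1)&(abs(Y)<.08); (cx,cy),s,a=cv2.minAreaRect((np.c_[X,Y][k]*1000).astype(np.float32)); print("cover in board",cx,cy,s,a)
r=cv2.undistortPoints(np.c_[u,v][k].astype(float).reshape(-1,1,2),K,D)[:,0]
Z=((np.c_[r,np.ones(len(r))]*d[v[k],u[k]][:,None])@Rc.T+o)[:,2]
print("z fit",np.linalg.lstsq(np.c_[np.ones(k.sum()),X[k],Y[k]],Z,rcond=None)[0].round(4)); print("board",blob(img,(345,285),10,.018,cam)[:3])
E
python3 c.py
```

```text
{'p': array([0.4179, 0.1031, 0.1526]), 'a': 0.1123, 'tilt': array([-2.521e-01, -1.000e-04, -9.677e-01])} pitch 0.2548
nose in board [-0.0737  0.0008  0.0154] blade tip underside [-0.0972  0.0008  0.0193] blade tail underside [-0.2134  0.0007  0.0496] [-0.2 -0.2 -2.6]
cover in board 5.227626800537109 -1.5617179870605469 (102.80736541748047, 128.57977294921875) 89.5486068725586
z fit [ 0.0258  0.0039 -0.0848]
board ((-2328.4, 629.7), (9484.4, 6731.0), 76.9)
```

```bash
cat >> c.py <<'E'
X,Y=X[k],Y[k]; g=(abs(Z-.022)<.012)&(abs(X)<.055)&(abs(Y)<.045)
print(k.sum(),g.sum(),"fit",np.linalg.lstsq(np.c_[np.ones(g.sum()),X[g],Y[g]],Z[g],rcond=None)[0].round(4))
for A,n in((X,"x"),(Y,"y")): print(n,[(a,np.median(Z[(A*1000>a)&(A*1000<a+15)]).round(4)) for a in range(-60,60,15)])
E
python3 c.py
```

```text
{'p': array([0.416 , 0.103 , 0.1526]), 'a': 0.1125, 'tilt': array([-2.55e-01, -1.00e-04, -9.67e-01])} pitch 0.2578
nose in board [-0.076   0.0009  0.015 ] blade tip underside [-0.0995  0.0009  0.019 ] blade tail underside [-0.2156  0.0008  0.0496] [-2.   0.  -2.7]
cover in board 5.227626800537109 -1.5617179870605469 (102.80736541748047, 128.57977294921875) 89.5486068725586
z fit [ 0.0264  0.0051 -0.0035]
board ((-2328.4, 629.7), (9484.4, 6731.0), 76.9)
2388 1778 fit [0.0233 0.002  0.0024]
x [(-60, np.float64(0.0224)), (-45, np.float64(0.0231)), (-30, np.float64(0.0236)), (-15, np.float64(0.0233)), (0, np.float64(0.0234)), (15, np.float64(0.0233)), (30, np.float64(0.0233)), (45, np.float64(0.0231))]
y [(-60, np.float64(0.0232)), (-45, np.float64(0.0233)), (-30, np.float64(0.0231)), (-15, np.float64(0.0231)), (0, np.float64(0.0232)), (15, np.float64(0.0233)), (30, np.float64(0.0232)), (45, np.float64(0.0233))]
```

Cover lies flat (z even to <0.5 mm), about (5, −2) mm off centre and within 0.5° of square. Park the spatula on the free mat.

Emit:
servo_tool(moves=[{"dp": [-0.025, 0, -0.097], "delta_rot": [0, 0, 0], "fingers": 0}, {"dp": [-0.025, 0, -0.097], "delta_rot": [0, 0, 0], "fingers": 0}, {"dp": [0, 0, 0], "delta_rot": [0, 0.85, 0], "fingers": 0}, {"dp": [0, 0, 0], "delta_rot": [0, 0.85, 0], "fingers": 0}, {"dp": [0, 0, 0], "delta_rot": [0, 0.85, 0], "fingers": 0}])

```text
clock: 31.4
position: [0.4192, 0.1032, 0.1929]
ee_rot: [-0.0, 0.998, 0.056, 0.002]
contact_force: [0.9, -0.1, -2.6]
width: 0.0181
gripper_force: 113.2
```

Emit:
servo_tool(moves=[{"dp": [-0.091, 0.196, 0], "delta_rot": [0, 0, 0], "fingers": 0}, {"dp": [-0.091, 0.196, 0], "delta_rot": [0, 0, 0], "fingers": 0}, {"dp": [-0.091, 0.196, 0], "delta_rot": [0, 0, 0], "fingers": 0}, {"dp": [0, 0, 0], "delta_rot": [0, 0, 0], "fingers": 0}, {"dp": [0, 0, 0], "delta_rot": [0, 0, 0], "fingers": 0}])

```text
clock: 31.9
position: [0.3776, -0.0206, 0.1928]
ee_rot: [-0.0, 0.999, 0.054, 0.0]
contact_force: [-0.3, -0.1, -1.7]
width: 0.018
gripper_force: 113.5
```

```bash
python3 -c "
from h import *
spat()"
```

```text
{'p': array([ 0.3776, -0.0206,  0.1928]), 'a': 0.1088, 'tilt': array([ 6.e-04, -4.e-04, -1.e+00])} pitch -0.0006
nose in board [-0.0977 -0.1182  0.0977] blade tip underside [-0.1215 -0.1181  0.0956] blade tail underside [-0.2415 -0.1178  0.0955] [-0.3 -0.1 -1.7]
```

Emit:
servo_tool(moves=[{"dp": [0, 0, 0.14], "delta_rot": [0, 0, 0], "fingers": 0}, {"dp": [0, 0, 0.15], "delta_rot": [0, 0, 0], "fingers": 0}, {"dp": [0, 0, 0.11], "delta_rot": [0, 0, 0], "fingers": 0}, {"dp": [0, 0, 0.05], "delta_rot": [0, 0, 0], "fingers": 0}, {"dp": [0, 0, 0], "delta_rot": [0, 0, 0], "fingers": 0}])

```text
clock: 32.4
position: [0.3772, -0.0183, 0.1013]
ee_rot: [-0.001, 0.998, 0.057, -0.002]
contact_force: [-0.8, 0.1, -1.1]
width: 0.0183
gripper_force: 113.6
```

Emit:
servo_tool(moves=[{"dp": [0, 0, 0.01], "delta_rot": [0, 0, 0], "fingers": 0}, {"dp": [0, 0, 0.01], "delta_rot": [0, 0, 0], "fingers": 0}, {"dp": [0, 0, 0.005], "delta_rot": [0, 0, 0], "fingers": 0}, {"dp": [0, 0, 0], "delta_rot": [0, 0, 0], "fingers": 0}, {"dp": [0, 0, 0], "delta_rot": [0, 0, 0], "fingers": 0}])

```text
clock: 32.9
position: [0.3778, -0.0198, 0.0979]
ee_rot: [0.0, 0.998, 0.056, 0.0]
contact_force: [-0.3, -0.3, -2.1]
width: 0.0188
gripper_force: 113.6
```

Emit:
servo_tool(moves=[{"dp": [0, 0, 0.005], "delta_rot": [0, 0, 0], "fingers": 0}, {"dp": [0, 0, 0], "delta_rot": [0, 0, 0], "fingers": 0}, {"dp": [0, 0, 0], "delta_rot": [0, 0, 0], "fingers": 0.5}, {"dp": [0, 0, 0], "delta_rot": [0, 0, 0], "fingers": 1}, {"dp": [0, 0, 0], "delta_rot": [0, 0, 0], "fingers": 1}])

```text
clock: 33.4
position: [0.3778, -0.0198, 0.0967]
ee_rot: [0.0, 0.998, 0.056, 0.0]
contact_force: [0.2, -0.6, 0.4]
width: 0.0613
gripper_force: 0.0
```

Emit:
servo_tool(moves=[{"dp": [0, 0, 0], "delta_rot": [0, 0, 0], "fingers": 1}, {"dp": [0, 0, 0], "delta_rot": [0, 0, 0], "fingers": 1}, {"dp": [0, 0, -0.15], "delta_rot": [0, 0, 0], "fingers": 1}, {"dp": [0, 0, -0.25], "delta_rot": [0, 0, 0], "fingers": 1}, {"dp": [0, 0, -0.25], "delta_rot": [0, 0, 0], "fingers": 1}])

```text
clock: 33.9
position: [0.3768, -0.0196, 0.2277]
ee_rot: [-0.0, 0.998, 0.056, -0.001]
contact_force: [1.4, -0.3, 0.2]
width: 0.0855
gripper_force: 0.0
```

Emit:
servo_tool(moves=[{"dp": [-0.1, 0, -0.2], "delta_rot": [0, 0, 0], "fingers": 1}, {"dp": [0, 0, -0.1], "delta_rot": [0, 0, 0], "fingers": 1}, {"dp": [0, 0, 0], "delta_rot": [0, 0, 0], "fingers": 1}, {"dp": [0, 0, 0], "delta_rot": [0, 0, 0], "fingers": 1}])

```text
clock: 34.3
position: [0.3575, -0.022, 0.2863]
ee_rot: [-0.0, 0.998, 0.056, 0.0]
contact_force: [0.4, -0.6, 0.2]
width: 0.0851
gripper_force: 0.0
```

```bash
python3 c.py
python3 - <<'E'
from h import *
img,d,cam=snap("top");print("board+tools");
for s,z,t in(((.44,.235,.046),.046,18),((.472,-.010,.0025),.0025,22),((.64,.127,.022),.022,14)):
    u,v=proj(s,cam)[0].astype(int); print((u,v),img[v,u],blob(img,(u,v),t,z,cam)[:3])
img2,d2,cam=snap("scene")
a=cv2.imread("pics/scene0.png")[:,:,::-1]
for n,(x0,y0,x1,y1) in dict(tub=(482,240,545,310),hammer=(440,190,498,262),weight=(50,325,132,395)).items():
    print(n,np.abs(a[y0:y1,x0:x1].astype(int)-img2[y0:y1,x0:x1]).max(2).__gt__(40).mean().round(3))
E
```

```text
{'p': array([ 0.3575, -0.022 ,  0.2863]), 'a': 0.1123, 'tilt': array([ 4.e-04,  0.e+00, -1.e+00])} pitch -0.0004
nose in board [-0.1179 -0.1168  0.1912] blade tip underside [-0.1417 -0.1168  0.1891] blade tail underside [-0.2617 -0.1168  0.189 ] [ 0.4 -0.6  0.2]
cover in board 5.227626800537109 -1.5617179870605469 (102.80736541748047, 128.57977294921875) 89.5486068725586
z fit [ 0.0259 -0.0209 -0.0048]
board ((-2328.4, 629.7), (9484.4, 6731.0), 76.9)
2389 1776 fit [0.0233 0.0019 0.0023]
x [(-60, np.float64(0.0226)), (-45, np.float64(0.0231)), (-30, np.float64(0.0236)), (-15, np.float64(0.0236)), (0, np.float64(0.0235)), (15, np.float64(0.0234)), (30, np.float64(0.0233)), (45, np.float64(0.0232))]
y [(-60, np.float64(0.0234)), (-45, np.float64(0.0232)), (-30, np.float64(0.0233)), (-15, np.float64(0.0233)), (0, np.float64(0.0233)), (15, np.float64(0.0233)), (30, np.float64(0.0234)), (45, np.float64(0.0232))]
board+tools
(np.int64(236), np.int64(259)) [125  92  69] ((438.1, 233.1), (109.8, 25.9), 2.6)
(np.int64(331), np.int64(251)) [187 179 159] ((440.2, -47.8), (185.0, 170.0), 75.5)
(np.int64(281), np.int64(187)) [ 95 112 125] ((641.1, 126.4), (128.5, 103.5), 5.9)
tub 0.0
hammer 0.005
weight 0.003
```

All checks agree: cover flat and about 2–5 mm off centre, tools released on the mat, bystanders unmoved. Handing in.

```bash
python3 -c "
from rig import manip
print(manip.sign_off())"
```

```text
the job is handed in; nothing more can be done
None
```

The job is handed in, with no verdict returned: the offcuts are off the board, the cover lies flat and square about 5 mm from its middle, both tools are on the mat clear of rack and board, and the bystanders have not moved.

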